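# Wax the turned bangles on the stepped mandrel

## Robot

A 6-joint arm with a two-finger parallel gripper is mounted at the origin on the work surface. World frame = base frame: x ahead of the robot, y to its left, z up, the work surface at z = 0. Lengths are in m, angles in rad, forces in N, time in s.
With the tool pointing down it reaches from about 0.35 to 0.775 m from the base axis. Payload 5.5 kg.
Tool frame: the origin (TCP) lies on the centre line of the jaws, within the pads' length; the fingertips stand 19 mm ahead of it and the grasp point (between the pads) is the TCP; z points along the fingers, y is the line along which they close (so a half turn about z gives the same grasp; the last joint's range is limited). The gripper opens to 85 mm and grips with 20 to 120 N. Pads are 22 mm wide; open, the fingers measure 114 mm over their backs; the gripper's body (76 mm by 85 mm) begins 54 mm behind the grasp point. The pads swing forward as they close: fully open they stand 13 mm farther back than shut.
Start: joints at [-1.277, 0.313, 0.046, 1.304, 0, 1.431], TCP at [0.242, -0.522, 0.25] pointing down, gripper open.
Joint ranges: [-2.76, 2.76], [-0.86, 1.69], [-1.03, 1.26], [-2.2, 2.34], [-1.47, 1.5], [-3.14, 3.14]. Speed limits (rad/s): [2.57, 2.57, 3.14, 3.14, 3.14, 3.14].

## Interface

Orientations are given as a 3x3 rotation matrix whose columns are the frame's x, y, z axes.
In Python, from plant import monitor, vision, job gives the robot as it stands.
- The arm moves only by the tool apply_moves, never from a script. Its argument "moves" is a list of rows, each a list of 5 numbers: the opening, from 0 (shut) to 1 (fully open), then the shift along the tool's x, y, z in mm, then the turn about the tool's z in rad. A call has 1 to 10 rows; each row shifts and turns the commanded pose from where the row before left it, along the tool's axes as they then stand; what a row does not reach is not made up. A row lasts 1/10 s, in which the tool goes at most 50 mm and 8.59 degrees, less where a joint would pass 70% of its speed; a pose out of reach is approached as far as the arm can. A call is refused whole if a number of a shift passes 50 or a number of a turn 0.15, either way. A call with a gripper value outside its range is refused whole. The fingers move at their own pace and stop on an object; the grip force is fixed at half the most. Time passes only in rows, so rows that do not move let the fingers close. It gives the time, the measured TCP pose, the force, the opening and the grip force at its end, in the units of the state.
- monitor.read_state(): the state, without advancing time (a new reading comes with each control period).
- vision.read_camera(name): name is "scene" or "side" or "wrist"; returns (picture, depth): 480x640x3 uint8, red, green, blue; 480x640 float32, m along the optical axis (not along the pixel's ray), 0 where there is no reading.
- vision.get_calibration(name): a dict with "vfov" (degrees; the focal length in pixels is half the picture's height over the tangent of half this angle, whatever the lens; pixels are square), "cx", "cy" (the principal point, pixels), "rvec" (rotation vector, rad) and "tvec" (3), from world to camera coordinates, as OpenCV has them; the wrist camera has in their place "T_tool_cam" (4x4, takes a point from camera to tool coordinates, whose origin is the TCP and whose axes are the flange's). Camera axes: x right, y down, z forward; pixel columns grow to the right and rows downward; lengths in m; the calibration is good to about 2 mm. A picture is of the moment at which its call begins: read the wrist's pose just before it. get_calibration takes no time and is no camera call.
- job.sign_off(): hands the job in; it is judged then, once.
Trained networks look in the newest picture that a camera, given by its name, has taken for a name from the list of things; names that differ only in an ending like _2 or _b are one class to them, and where a whole thing is asked for, a point or a joint stands for the part that bears it (a point fixed in the world has none). Each returns a list of dicts, best first, with "conf" (0 to 1); they miss things now and then, are a little off and sometimes report something else, mostly with a low value. They report only what shows in the picture. A call takes as long as a camera call. They do not tell look-alikes from the thing itself.
- vision.search_frame(label, camera): "box" ([centre column, centre row, width, height] in pixels, round what is visible of it).
- vision.regions_of(label, camera): "region" (480x640 bool, what is visible of it) and "box" ([centre column, centre row, width, height] in pixels, round what is visible of it).
The state is a dict: "clock": time; "qpos": joint angles; "qd": joint speeds; "joint_efforts": joint torques, N m; "tcp_pos": TCP position; "ee_rot": TCP orientation; "wrist_force": force on the tool from outside, world axes, zero at the start; "moment": the same for the moment, N m; "opening": finger opening in m; "finger_force": force on a finger pad.
Only numpy, scipy, OpenCV 4.12 (cv2) and the standard library are available. Lean on these libraries where they do the work, as an engineer would, in place of code of your own. Each camera call takes 0.05 s, during which the arm holds its last target. There are 200 camera calls.

## Task

Slide each wooden bangle down the stepped mandrel until it stops flat at its own marked step, so that all of them sit on it together. Then take the dauber, dip its felt well into the opened wax pot, and press the felt against the side of each bangle in turn, working from the top one down. Finish by standing the dauber upright on its coaster and putting the lid squarely back on the pot; leave the bangles on the mandrel and everything else where it is.

Things in the scene. Friction and masses are not known exactly. Their poses are not given: they have to be found in the camera images.
- bangle1: Smallest of up to four plain turned wooden bangles (any of them may be absent): ring 44 mm outside, 36 mm bore, 11 mm high, about 22 g, lying flat at the start. Origin: centre of its underside, z along the ring's axis. It fits step 1 of the mandrel.
- bangle2: Second smallest of up to four plain turned wooden bangles (any of them may be absent): ring 52 mm outside, 44 mm bore, 11 mm high, about 26 g, lying flat at the start. Origin: centre of its underside, z along the ring's axis. It fits step 2 of the mandrel.
- bangle3: Second largest of up to four plain turned wooden bangles (any of them may be absent): ring 60 mm outside, 52 mm bore, 11 mm high, about 30 g, lying flat at the start. Origin: centre of its underside, z along the ring's axis. It fits step 3 of the mandrel.
- bangle4: Largest of up to four plain turned wooden bangles (any of them may be absent): ring 68 mm outside, 60 mm bore, 11 mm high, about 34 g, lying flat at the start. Origin: centre of its underside, z along the ring's axis. It fits step 4 of the mandrel.
- mandrel: Stepped tapered beech bangle mandrel on a fixed iron foot (100 mm wide, 16 mm high), a 42 mm neck and a stop flange 65 mm wide (z 50 to 60 mm). Four steps, 13 mm high each, narrowing upward, a dark line at each upper edge; tip 115 mm above the table. Origin: on the axis at the table. Bangles have 1.5 mm play all round; a larger one cannot pass a smaller, so goes on first.
- step1 (a point): Point on the mandrel's axis at the shoulder where step 1 begins (99 mm above the table), z up: where the underside of bangle1 comes to rest. This step is about 33 mm thick.
- step2 (a point): Point on the mandrel's axis at the shoulder where step 2 begins (86 mm above the table), z up: where the underside of bangle2 comes to rest. This step is about 41 mm thick.
- step3 (a point): Point on the mandrel's axis at the shoulder where step 3 begins (73 mm above the table), z up: where the underside of bangle3 comes to rest. This step is about 49 mm thick.
- step4 (a point): Point on the mandrel's axis at the shoulder where step 4 begins (60 mm above the table), z up: where the underside of bangle4 comes to rest. This step is about 57 mm thick.
- pot: Fixed open stoneware pot of paste wax, 74 mm outside, 66 mm inside, rim 34 mm above the table, inner floor at 5 mm, wax surface (offers no resistance) at 20 mm. Origin: centre of its underside.
- lid: Loose lid of the pot, 90 g: disc 78 mm wide and 4 mm thick on a 58 mm wide, 4 mm deep locating boss; round knob on top 18 mm thick, from 8 to 31 mm above the origin. Origin: centre of the boss's underside; on the pot it is 30 mm above the pot's origin. It starts on the pot.
- coaster: Fixed round cork coaster, 94 mm wide, 7 mm high, on which the dauber is kept. Origin: centre of its underside.
- dauber: Loose wax dauber, 60 g, standing upright on its felt pad on the coaster: felt pad 28 mm wide from 0 to 20 mm above the origin, brass ferrule to 28 mm, round beech handle 26 mm wide from 28 to 78 mm, rounded end to 88 mm. Origin: centre of the pad's underside, z along the handle.
- dauber_pad (a point): Centre of the dauber's felt pad, 10 mm above its underside.
- spool: Ribbon spool, 56 mm wide, 30 mm high; bystander. Origin: centre of its underside.
- ornament: Turned wooden fir-tree ornament, 54 mm wide, 78 mm high; bystander. Origin: centre of its underside.
- giftbox: Small gift box, 80 x 80 mm, 46 mm high; bystander. Origin: centre of its underside.
- tealight: Glass tealight holder, 64 mm wide, 50 mm high; bystander. Origin: centre of its underside.
Things that resemble listed ones, but are neither listed nor needed, are in the scene too. What is shaped like the lid but blue or green is not meant.

How it is judged:
By the outcome, as a careful person would: the job done as asked, in the order asked, and still so for the second after the job is handed in, with the robot touching nothing.
Of bangle1, bangle2, bangle3, bangle4 only 3 to 4 are there at a start; the rules pass over those that are not, and their reading is None.
At some moment in a run one of bangle1, bangle2, bangle3, bangle4 may be knocked a few centimetres aside while the robot is not near it.
It also fails if it takes over 210 s, if anything falls off the work surface, if the arm or the gripper's body presses on something with over 40 N, if the wrist force passes 120 N, or if a joint passes its speed limit or range.

## Working session

There is one attempt and no reset: what is moved stays moved. The work goes in short steps, Python scripts to look and compute and a tool call to move; the robot and the scene stay as the last step left them, time stands still between calls to the robot, and variables do not carry over. Pictures are saved under pics/ and viewed, at most 14 in all, crops included, and the job is handed in when it is done.

Besides the shell and the picture viewer there is one more tool, called after "Call:" in YAML: its name, and indented under it one key for each argument. apply_moves: Moves the arm, as the interface text tells. Its arguments: {"type":"object","properties":{"moves":{"type":"array","items":{"type":"array","items":{"type":"number"}}}},"required":["moves"]}

```bash
ls; mkdir -p pics; cat > h.py <<'E'
import numpy as np, cv2
from plant import monitor, vision, job
def cam(name):
    c=vision.get_calibration(name); f=240/np.tan(np.radians(c["vfov"])/2)
    if name=="wrist":
        s=monitor.read_state(); T=np.eye(4); T[:3,:3]=s["ee_rot"]; T[:3,3]=s["tcp_pos"]
        M=T@np.array(c["T_tool_cam"])
    else:
        M=np.eye(4); R=cv2.Rodrigues(np.array(c["rvec"],float))[0]
        M[:3,:3]=R.T; M[:3,3]=-R.T@np.array(c["tvec"],float).ravel()
    return f,c["cx"],c["cy"],M
def shot(name,save=None):
    k=cam(name); p,d=vision.read_camera(name)
    if save: cv2.imwrite("pics/"+save+".png",p[:,:,::-1])
    f,cx,cy,M=k; v,u=np.mgrid[:480,:640]
    P=np.stack([(u-cx)/f*d,(v-cy)/f*d,d],-1)@M[:3,:3].T+M[:3,3]
    P[d==0]=np.nan
    return p,d,P,k
E
python3 - <<'E'
from h import *
s=monitor.read_state(); print({k:np.round(v,3) for k,v in s.items()})
for n in ["scene","side"]:
    p,d,P,k=shot(n,n+"0"); print(n,k[0],k[3][:3,3],k[3][:3,2])
    for l in ["bangle1","bangle2","bangle3","bangle4","mandrel","pot","lid","coaster","dauber","spool","ornament","giftbox","tealight"]:
        for r in vision.regions_of(l,n)[:5]:
            Q=P[r["region"]]; Q=Q[~np.isnan(Q[:,0])]
            if len(Q)<5: continue
            print(l,round(r["conf"],2),np.round(r["box"]).astype(int),"lo",np.round(np.percentile(Q,2,axis=0),3),"hi",np.round(np.percentile(Q,98,axis=0),3))
E
```

```text
pics
{'clock': np.float64(0.0), 'qpos': array([-1.277,  0.314,  0.045,  1.304,  0.   ,  1.431]), 'qd': array([ 0.   , -0.002,  0.001, -0.003, -0.   , -0.   ]), 'joint_efforts': array([ 1.0000e-03, -4.8063e+01,  2.9854e+01,  1.9000e-02, -0.0000e+00,
        0.0000e+00]), 'tcp_pos': array([ 0.242, -0.521,  0.249]), 'ee_rot': array([[ 0.907,  0.42 , -0.001],
       [ 0.42 , -0.907,  0.002],
       [ 0.   , -0.002, -1.   ]]), 'wrist_force': array([0.333, 1.07 , 0.715]), 'moment': array([ 0.033, -0.025,  0.013]), 'finger_force': np.float64(0.0), 'opening': np.float64(0.085)}
scene 580.3741104984682 [ 1.24398835 -0.30629394  0.96277659] [-0.62261987  0.30241794 -0.72172563]
bangle1 0.61 [259 332  37  32] lo [ 0.559 -0.174 -0.002] hi [ 0.626 -0.11   0.014]
bangle1 0.54 [234 287  29  28] lo [ 0.421 -0.174 -0.003] hi [ 0.489 -0.118  0.013]
bangle1 0.47 [167 294  24  20] lo [ 0.389 -0.304 -0.003] hi [ 0.432 -0.261  0.012]
bangle2 0.61 [259 332  37  32] lo [ 0.559 -0.174 -0.002] hi [ 0.626 -0.11   0.014]
bangle2 0.54 [234 287  29  28] lo [ 0.421 -0.174 -0.003] hi [ 0.489 -0.118  0.013]
bangle2 
[... 3102 characters left out ...]
 0.032]
lid 0.71 [426 419  53  48] lo [0.205 0.268 0.007] hi [0.275 0.339 0.031]
lid 0.7 [408 471  47  16] lo [0.223 0.388 0.002] hi [0.278 0.414 0.011]
lid 0.68 [229 383  54  41] lo [0.508 0.323 0.037] hi [0.577 0.393 0.061]
coaster 0.72 [307 325  50  37] lo [0.439 0.133 0.005] hi [0.523 0.216 0.01 ]
spool 0.57 [255 234  26  26] lo [ 0.675 -0.089  0.001] hi [ 0.728 -0.036  0.033]
ornament 0.65 [284 189  19  25] lo [ 0.678 -0.242  0.014] hi [ 0.715 -0.214  0.072]
giftbox 0.81 [201 300  61  52] lo [0.653 0.151 0.004] hi [0.747 0.242 0.049]
tealight 0.98 [334 408  46  49] lo [0.348 0.29  0.002] hi [0.405 0.373 0.052]
tealight 0.21 [301 264  42  61] lo [0.495 0.016 0.003] hi [0.585 0.094 0.115]
```

```bash
python3 - <<'E'
import cv2
a=cv2.imread("pics/scene0.png")[130:430,130:530]; cv2.imwrite("pics/sc.png",cv2.resize(a,(800,600),interpolation=cv2.INTER_CUBIC))
E
```

```text
(no output)
```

View pics/sc.png

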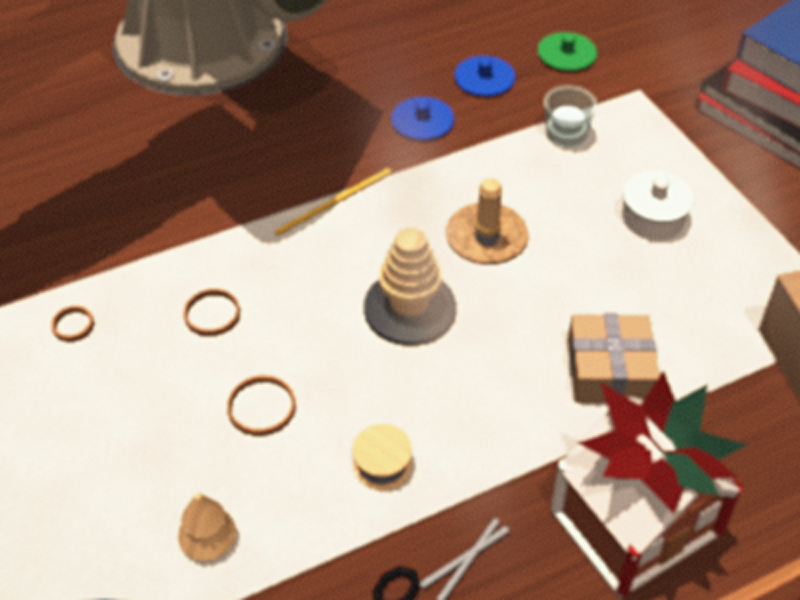

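```bash
cat >> h.py <<'E'
from scipy.optimize import least_squares
def ring(P,R,c,r,tol=.012):
    """wall-ring fit: top-surface points near circle, known mid radius r"""
    d=np.hypot(P[...,0]-c[0],P[...,1]-c[1]); m=(abs(d-r)<tol)&R
    Q=P[m]; s=least_squares(lambda x:np.hypot(Q[:,0]-x[0],Q[:,1]-x[1])-x[2],[*c,r],loss="soft_l1",f_scale=.002)
    return np.round(s.x,4),len(Q)
E
python3 - <<'E'
from h import *
g={"b4":(.592,-.142,.032),"b3":(.457,-.146,.028),"b1":(.41,-.282,.020)}
for n in ["scene","side"]:
    p,d,P,k=shot(n)
    for b,(x,y,r) in g.items():
        R=(P[...,2]>.006)&(P[...,2]<.02); print(n,b,ring(P,R,(x,y),r), "z",np.round(np.nanmedian(P[R&(np.hypot(P[...,0]-x,P[...,1]-y)<.05)][:,2]),4))
    for l,(x,y),zs,w in [("mandrel",(.545,.05),[(.004,.013),(.05,.06),(.061,.071),(.074,.084),(.087,.097),(.1,.112),(.112,.118)],.06),
       ("pot",(.545,.357),[(.008,.028),(.04,.058)],.045),("lidtop",(.545,.357),[(.035,.04)],.045),("dauber",(.486,.17),[(.01,.025),(.04,.08)],.03),("coaster",(.486,.173),[(.004,.0105)],.055)]:
        for a,b in zs:
            m=(P[...,2]>a)&(P[...,2]<b)&(np.hypot(P[...,0]-x,P[...,1]-y)<w); Q=P[m]
            if len(Q)<8: continue
            s=least_squares(lambda v:np.hypot(Q[:,0]-v[0],Q[:,1]-v[1])-v[2],[x,y,.03],loss="soft_l1",f_scale=.002).x
            print(n,l,a,len(Q),"circ",np.round(s,4),"bbox mid",np.round((np.percentile(Q,1,axis=0)+np.percentile(Q,99,axis=0))/2,4),"mean",np.round(Q.mean(0),4))
E
```

```text
scene b4 (array([ 0.5931, -0.1414,  0.0318]), 232) z 0.0093
scene b3 (array([ 0.4601, -0.1452,  0.0279]), 179) z 0.0092
scene b1 (array([ 0.4109, -0.2817,  0.0199]), 134) z 0.0096
scene mandrel 0.004 561 circ [0.5449 0.0463 0.0441] bbox mid [0.5496 0.0464 0.0086] mean [0.5633 0.0379 0.01  ]
scene mandrel 0.05 150 circ [0.5448 0.0464 0.0311] bbox mid [0.5528 0.0453 0.0553] mean [0.5634 0.0369 0.0563]
scene mandrel 0.061 120 circ [0.5441 0.0468 0.0283] bbox mid [0.5527 0.045  0.0661] mean [0.5623 0.0382 0.0657]
scene mandrel 0.074 116 circ [0.5443 0.0465 0.024 ] bbox mid [0.5504 0.0447 0.0791] mean [0.5596 0.0405 0.0789]
scene mandrel 0.087 98 circ [0.5449 0.0468 0.02  ] bbox mid [0.5511 0.0466 0.092 ] mean [0.5568 0.0411 0.0918]
scene mandrel 0.1 125 circ [0.5448 0.0462 0.015 ] bbox mid [0.5457 0.0458 0.1061] mean [0.5506 0.0439 0.1074]
scene mandrel 0.112 94 circ [0.5463 0.0457 0.0097] bbox mid [0.5471 0.0463 0.1145] mean [0.546  0.0454 0.1139]
scene pot 0.008 190 circ [0.5455 0.3569 0.0363] bbox mid [0.555  0.3466 0.018 ] mean [0.5663 0.3365 0.0181]
scene pot 0.04 87 circ [0.542  0.
[... 1417 characters left out ...]
5418 0.0456 0.1148] mean [0.5411 0.0482 0.1147]
side pot 0.008 326 circ [0.5434 0.3555 0.0362] bbox mid [0.5357 0.367  0.018 ] mean [0.5256 0.379  0.0182]
side pot 0.04 334 circ [0.5507 0.3509 0.0234] bbox mid [0.5429 0.3572 0.0488] mean [0.5427 0.3602 0.0428]
side lidtop 0.035 1170 circ [0.5434 0.3555 0.0294] bbox mid [0.5422 0.3571 0.0381] mean [0.5404 0.3594 0.0387]
side dauber 0.01 96 circ [0.4946 0.1606 0.0185] bbox mid [0.4825 0.1682 0.0175] mean [0.4873 0.1748 0.0167]
side dauber 0.04 213 circ [0.4927 0.1652 0.013 ] bbox mid [0.4912 0.1708 0.0598] mean [0.4887 0.1748 0.06  ]
side coaster 0.004 1192 circ [0.4839 0.172  0.0351] bbox mid [0.4822 0.1737 0.0074] mean [0.4782 0.1795 0.0079]
```

Call:
apply_moves:
  moves:
    - [1,44,-18,0,0]
    - [1,44,-18,0,0]
    - [1,44,-18,0,0]
    - [1,44,-18,0,0]
    - [1,44,-18,0,0]
    - [1,44,-18,0,0]
    - [1,44,-18,0,0]
    - [1,44,-18,0,0]
    - [1,44,-18,0,0]
    - [1,44,-18,0,0]

```text
clock: 2.5
tcp_pos: [0.5664, -0.1719, 0.2505]
ee_rot: [[0.907, 0.42, 0.0], [0.42, -0.907, -0.0], [0.0, 0.001, -1.0]]
wrist_force: [0.3, -1.7, 0.6]
opening: 0.0858
finger_force: 0.0
```

Call:
apply_moves:
  moves:
    - [1,36,-18,25,0]
    - [1,0,0,25,0]
    - [1,0,0,0,0]
    - [1,0,0,0,0]

```text
clock: 2.9
tcp_pos: [0.5899, -0.142, 0.2002]
ee_rot: [[0.907, 0.42, -0.002], [0.42, -0.907, 0.0], [-0.001, -0.001, -1.0]]
wrist_force: [0.5, -0.2, 0.5]
opening: 0.0856
finger_force: 0.0
```

```bash
cat >> h.py <<'E'
def to(x,y,z=None):
    s=monitor.read_state(); p=s["tcp_pos"]; d=np.array([x-p[0],y-p[1],(z if z is not None else p[2])-p[2]])
    print("t",round(float(s["clock"]),1),"tcp",np.round(p,4),"tool move mm",np.round(s["ee_rot"].T@d*1000,1),"yaw",round(float(np.arctan2(s["ee_rot"][1,0],s["ee_rot"][0,0])),3),"F",np.round(s["wrist_force"],1),"open",round(float(s["opening"]),4),"ff",round(float(s["finger_force"]),1),"tilt",np.round(s["ee_rot"][:,2],3))
E
python3 - <<'E'
from h import *
print(np.round(vision.get_calibration("wrist")["T_tool_cam"],3))
p,d,P,k=shot("wrist","w1"); R=(P[...,2]>.006)&(P[...,2]<.02)
for b,(x,y,r) in {"b4":(.592,-.142,.032),"b3":(.457,-.146,.028)}.items():
    try: print(b,ring(P,R,(x,y),r), np.nanmedian(P[R][:,2]))
    except Exception as e: print(b,e)
to(.592,-.142,.1)
E
```

```text
[[-0.001 -0.956 -0.294  0.075]
 [ 1.    -0.001 -0.     0.   ]
 [ 0.    -0.294  0.956 -0.123]
 [ 0.     0.     0.     1.   ]]
b4 (array([ 0.5933, -0.1421,  0.0316]), 1040) 0.011053378435149697
b3 (array([ 0.4607, -0.1462,  0.0277]), 792) 0.011053378435149697
t 3.0 tcp [ 0.5904 -0.1427  0.2013] tool move mm [  1.7  -0.  101.3] yaw 0.433 F [-0.  -0.8  1. ] open 0.0854 ff 0.0 tilt [ 0.001 -0.    -1.   ]
```

View pics/w1.png

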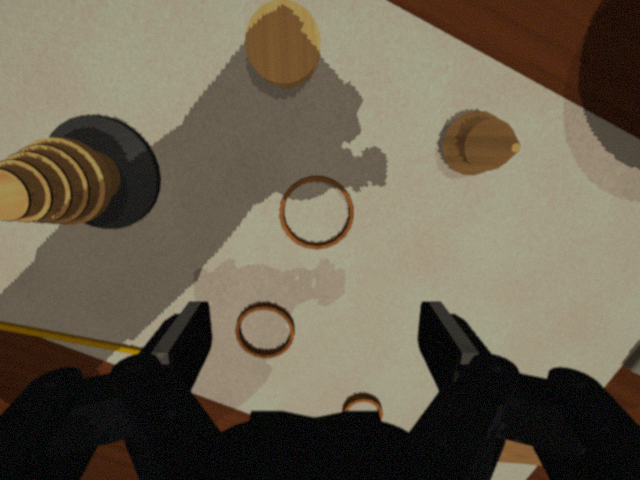

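Call:
apply_moves:
  moves:
    - [1,2,0,40,0]
    - [1,1,0,40,0]
    - [1,0,0,40,0]
    - [1,0,0,10,0]
    - [1,0,0,0,0]
    - [1,0,0,0,0]

```text
clock: 3.55
tcp_pos: [0.5945, -0.1419, 0.0728]
ee_rot: [[0.908, 0.42, 0.003], [0.42, -0.908, -0.001], [0.002, 0.003, -1.0]]
wrist_force: [0.3, -0.1, 1.2]
opening: 0.0853
finger_force: 0.0
```

```bash
python3 - <<'E'
from h import *
p,d,P,k=shot("wrist","w2"); R=(P[...,2]>.006)&(P[...,2]<.02)
print(ring(P,R,(.593,-.142),.032), np.nanmedian(P[R][:,2]))
to(.592,-.142,.03)
E
```

```text
(array([ 0.5934, -0.142 ,  0.0315]), 2749) 0.011126210594980424
t 3.6 tcp [ 0.595  -0.1419  0.0733] tool move mm [-2.9 -1.3 43.2] yaw 0.433 F [ 0.8 -0.2 -0.4] open 0.0855 ff 0.0 tilt [ 0.004 -0.002 -1.   ]
```

View pics/w2.png

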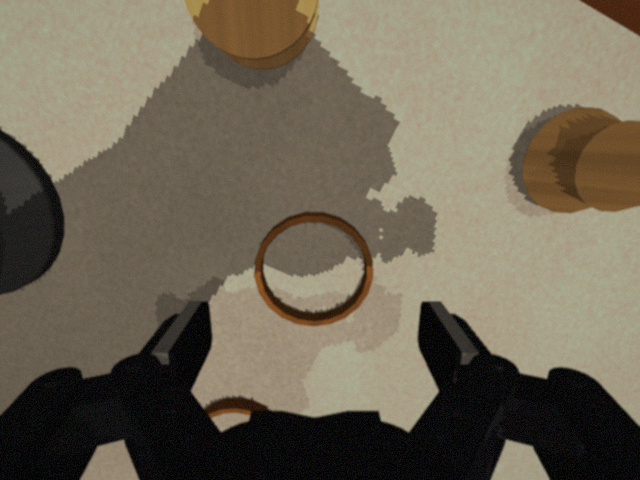

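```bash
python3 - <<'E'
from h import *
p,d,P,k=shot("wrist"); s=monitor.read_state(); T=(P-s["tcp_pos"])@s["ee_rot"]
for u,v in [(425,310),(430,320),(440,310),(205,310),(200,320),(208,330),(425,330),(440,340),(460,345)]: print(u,v,np.round(T[v,u],4))
to(.5934,-.142,.03)
E
```

```text
425 310 [ 0.0088  0.0429 -0.0001]
430 320 [ 0.0085  0.0427 -0.0071]
440 310 [ 0.0115  0.0467 -0.0051]
205 310 [ 0.0074 -0.043   0.0025]
200 320 [ 0.0072 -0.0427 -0.0049]
208 330 [-0.0015 -0.0426  0.0025]
425 330 [ 0.0012  0.043  -0.002 ]
440 340 [ 0.0066  0.0432 -0.0171]
460 345 [ 0.0115  0.0453 -0.0275]
t 3.6 tcp [ 0.595  -0.1418  0.0732] tool move mm [-1.7 -0.7 43.2] yaw 0.433 F [0.3 1.2 0.5] open 0.0855 ff 0.0 tilt [ 0.005 -0.002 -1.   ]
```

Call:
apply_moves:
  moves:
    - [1,-1.5,-0.5,30,0]
    - [1,0,0,20,0]
    - [1,0,0,9,0]
    - [1,0,0,0,0]
    - [0.7,0,0,0,0]
    - [0.6,0,0,0,0]
    - [0.6,0,0,0,0]
    - [0.6,0,0,0,0]

```text
clock: 4.45
tcp_pos: [0.5928, -0.1414, 0.014]
ee_rot: [[0.907, 0.421, 0.003], [0.421, -0.907, -0.001], [0.002, 0.002, -1.0]]
wrist_force: [-2.1, 0.5, 7.1]
opening: 0.0653
finger_force: 64.3
```

Call:
apply_moves:
  moves:
    - [0.6,0,0,-10,0]
    - [0.6,0,0,-30,0]
    - [0.6,0,0,-45,0]
    - [0.6,0,0,-45,0]
    - [0.6,0,0,-45,0]
    - [0.6,0,0,0,0]
    - [0.6,0,0,0,0]

```text
clock: 5.15
tcp_pos: [0.5928, -0.1414, 0.1892]
ee_rot: [[0.907, 0.42, 0.005], [0.42, -0.907, -0.002], [0.004, 0.004, -1.0]]
wrist_force: [-0.7, 0.4, -0.3]
opening: 0.0658
finger_force: 66.4
```

```bash
python3 - <<'E'
from h import *
p,d,P,k=shot("wrist","w3"); s=monitor.read_state(); T=(P-s["tcp_pos"])@s["ee_rot"]
to(.5435,.0458,.2)
m=(p[...,0].astype(int)-p[...,2]>40)&(d<.2)&(d>0)
Q=T[m]; print(len(Q),np.round(np.percentile(Q,[1,50,99],axis=0),4))
E
```

```text
t 5.2 tcp [ 0.5917 -0.141   0.1871] tool move mm [  34.8 -189.7  -13.1] yaw 0.434 F [-0.4 -0.5 -0.9] open 0.0659 ff 66.4 tilt [ 0.001 -0.001 -1.   ]
4882 [[-0.0317 -0.0316 -0.043 ]
 [ 0.0043 -0.0007  0.0021]
 [ 0.0341  0.0336  0.0102]]
```

View pics/w3.png

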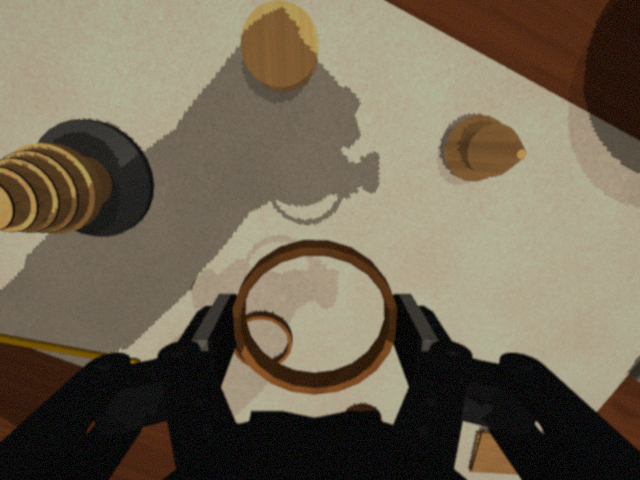

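Call:
apply_moves:
  moves:
    - [0.6,7,-38,-3,0]
    - [0.6,7,-38,-3,0]
    - [0.6,7,-38,-3,0]
    - [0.6,7,-38,-3,0]
    - [0.6,7,-38,-1,0]
    - [0.6,0,0,0,0]
    - [0.6,0,0,0,0]

```text
clock: 5.9
tcp_pos: [0.5423, 0.047, 0.1979]
ee_rot: [[0.906, 0.422, -0.003], [0.422, -0.906, -0.0], [-0.002, -0.001, -1.0]]
wrist_force: [1.2, -0.1, -0.1]
opening: 0.0655
finger_force: 66.5
```

```bash
cat >> h.py <<'E'
def mandrel(P,c=(.5435,.0458)):
    out=[]
    for a,b,r in [(.062,.071,.0285),(.075,.084,.0245),(.088,.097,.0205),(.101,.11,.0165),(.006,.015,.05)]:
        m=(P[...,2]>a)&(P[...,2]<b)&(np.hypot(P[...,0]-c[0],P[...,1]-c[1])<.056); Q=P[m]
        if len(Q)<40: continue
        s=least_squares(lambda v:np.hypot(Q[:,0]-v[0],Q[:,1]-v[1])-v[2],[*c,r],loss="soft_l1",f_scale=.002).x
        out.append(s); print(" mandrel z",a,len(Q),np.round(s,4))
    m=(P[...,2]>.1135)&(P[...,2]<.12)&(np.hypot(P[...,0]-c[0],P[...,1]-c[1])<.03); Q=P[m]
    if len(Q)>20: print(" tip top",len(Q),np.round((np.percentile(Q,1,axis=0)+np.percentile(Q,99,axis=0))/2,4),np.round(np.ptp(Q,axis=0),4))
def held(P,p,d):
    s=monitor.read_state(); T=(P-s["tcp_pos"])@s["ee_rot"]
    m=(p[...,0].astype(int)-p[...,2]>40)&(T[...,2]<.025)&(T[...,2]>-.01)&(np.hypot(T[...,0],T[...,1])<.045); Q=T[m]
    print(" held tool bbox",np.round(np.percentile(Q,[1,50,99],axis=0),4).tolist())
E
python3 - <<'E'
from h import *
for n in ["wrist","scene","side"]:
    p,d,P,k=shot(n,"m1"+n); print(n); mandrel(P)
    if n=="wrist": held(P,p,d)
to(.5435,.0458,.2)
E
```

```text
wrist
 mandrel z 0.062 214 [0.5451 0.0453 0.028 ]
 mandrel z 0.075 212 [0.5453 0.0455 0.0238]
 mandrel z 0.088 212 [0.5448 0.0452 0.0203]
 mandrel z 0.101 228 [0.545  0.0453 0.0162]
 mandrel z 0.006 3656 [0.5419 0.0438 0.0439]
 tip top 334 [0.5454 0.0443 0.1146] [0.0224 0.0204 0.0027]
 held tool bbox [[-0.0327, -0.0329, 0.0028], [0.005, -0.0019, 0.0044], [0.0332, 0.0311, 0.0131]]
scene
 mandrel z 0.062 102 [0.5447 0.0469 0.0277]
 mandrel z 0.075 98 [0.5448 0.0466 0.0233]
 mandrel z 0.088 76 [0.5444 0.0464 0.0195]
 mandrel z 0.101 72 [0.5442 0.0472 0.0165]
 mandrel z 0.006 684 [0.5447 0.0465 0.0414]
 tip top 56 [0.5484 0.0457 0.1155] [0.0276 0.0256 0.0042]
side
 mandrel z 0.062 115 [0.5423 0.0445 0.0288]
 mandrel z 0.075 91 [0.5421 0.0442 0.0248]
 mandrel z 0.088 88 [0.5425 0.0442 0.021 ]
 mandrel z 0.101 69 [0.542  0.045  0.0163]
 mandrel z 0.006 428 [0.5416 0.046  0.0438]
 tip top 81 [0.5403 0.045  0.1158] [0.0291 0.0266 0.005 ]
t 6.0 tcp [0.5433 0.0453 0.1984] tool move mm [ 0.4 -0.4 -1.6] yaw 0.433 F [ 0.9  0.2 -1.8] open 0.0653 ff 66.5 tilt [-0.001 -0.    -1.   ]
```

View pics/m1wrist.png

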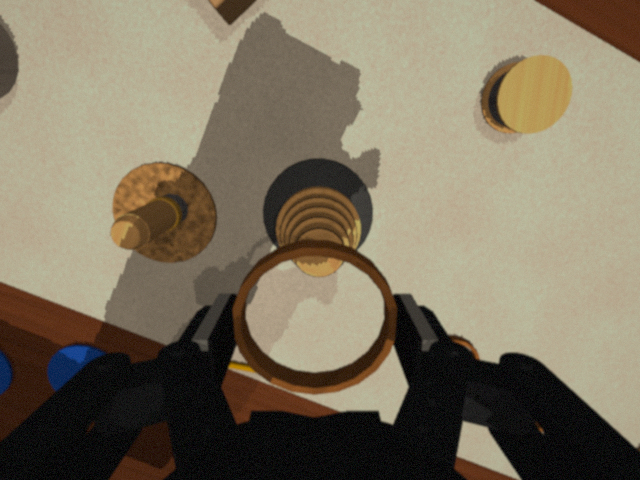

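Call:
apply_moves:
  moves:
    - [0.6,1,1,20,0]
    - [0.6,0,0,30,0]
    - [0.6,0,0,30,0]
    - [0.6,0,0,26,0]
    - [0.6,0,0,0,0]
    - [0.6,0,0,0,0]

```text
clock: 6.65
tcp_pos: [0.5446, 0.0447, 0.0931]
ee_rot: [[0.908, 0.419, -0.001], [0.419, -0.908, -0.0], [-0.001, -0.001, -1.0]]
wrist_force: [0.9, 0.6, -0.4]
opening: 0.0655
finger_force: 66.6
```

```bash
python3 - <<'E'
from h import *
for n in ["wrist"]:
    p,d,P,k=shot(n,"m2"+n); print(n); mandrel(P)
    if n=="wrist": held(P,p,d)
to(.545,.0455,.074)
E
```

```text
wrist
 mandrel z 0.062 110 [0.5457 0.0457 0.0275]
 mandrel z 0.075 1883 [0.5418 0.0434 0.0288]
 mandrel z 0.088 5743 [0.5435 0.0441 0.0319]
 mandrel z 0.101 2771 [0.4492 0.0008 0.1194]
 mandrel z 0.006 7397 [0.5419 0.044  0.0436]
 tip top 2325 [0.5453 0.0456 0.1145] [0.023  0.0228 0.0027]
 held tool bbox [[-0.0281, -0.0318, -0.0092], [0.0148, -0.0003, 0.0054], [0.0322, 0.0314, 0.0224]]
t 6.7 tcp [0.5455 0.0449 0.0941] tool move mm [-0.2 -0.8 20.1] yaw 0.433 F [ 0.9 -0.  -0.3] open 0.0657 ff 66.6 tilt [ 0.001 -0.    -1.   ]
```

View pics/m2wrist.png

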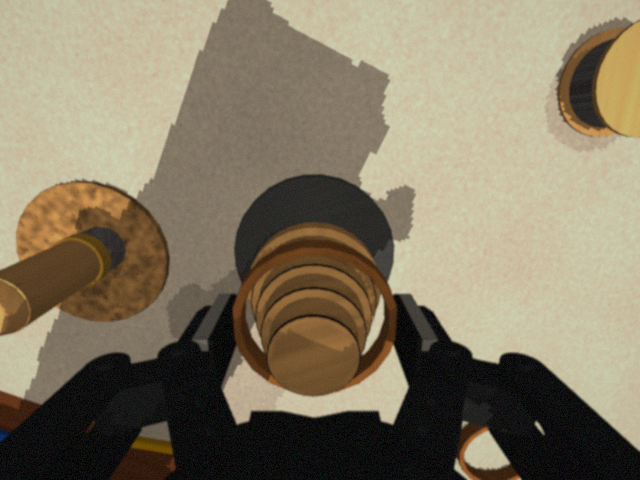

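Call:
apply_moves:
  moves:
    - [0.6,0.3,-0.3,6,0]
    - [0.6,0,0,5,0]
    - [0.6,0,0,4,0]
    - [0.6,0,0,3,0]
    - [0.6,0,0,0,0]

```text
clock: 7.2
tcp_pos: [0.5445, 0.0461, 0.0749]
ee_rot: [[0.907, 0.42, -0.001], [0.42, -0.907, -0.0], [-0.001, -0.0, -1.0]]
wrist_force: [0.6, -0.1, -0.9]
opening: 0.0653
finger_force: 66.6
```

Call:
apply_moves:
  moves:
    - [0.6,0,0,1,0]
    - [0.6,0,0,0,0]
    - [0.85,0,0,0,0]
    - [1,0,0,0,0]
    - [1,0,0,0,0]
    - [1,0,0,-10,0]
    - [1,0,0,-40,0]
    - [1,0,0,-50,0]
    - [1,0,0,0,0]
    - [1,0,0,0,0]

```text
clock: 8.2
tcp_pos: [0.5462, 0.046, 0.1766]
ee_rot: [[0.907, 0.42, 0.005], [0.42, -0.907, -0.0], [0.004, 0.002, -1.0]]
wrist_force: [0.5, -1.3, -0.4]
opening: 0.0852
finger_force: 0.0
```

```bash
cat >> h.py <<'E'
def onm(P,R,h,c=(.5445,.0455)):
    "ring of outer radius R on mandrel: top surface stats"
    d=np.hypot(P[...,0]-c[0],P[...,1]-c[1]); m=(d>R-.0045)&(d<R+.002)&(abs(P[...,2]-h)<.006); Q=P[m]
    if len(Q)>20: print(" ring top z pct",np.round(np.percentile(Q[:,2],[5,50,95]),4),len(Q), "fit",ring(P,abs(P[...,2]-h)<.003,c,R-.002,.006)[0], "plane",np.round(np.linalg.lstsq(np.c_[Q[:,:2]-c,np.ones(len(Q))],Q[:,2],rcond=None)[0],3))
E
python3 - <<'E'
from h import *
for n in ["wrist","scene","side"]:
    p,d,P,k=shot(n,"m3"+n); print(n); onm(P,.034,.071)
p,d,P,k=shot("scene"); R=(P[...,2]>.006)&(P[...,2]<.02)
print(ring(P,R,(.46,-.1455),.028))
to(.460,-.146,.1)
E
```

```text
wrist
 ring top z pct [0.0671 0.07   0.0712] 1466 fit [0.544  0.0456 0.0308] plane [-0.001 -0.003  0.07 ]
scene
 ring top z pct [0.066  0.0699 0.0727] 140 fit [0.5441 0.0466 0.0308] plane [-0.003 -0.003  0.07 ]
side
 ring top z pct [0.0657 0.071  0.0739] 143 fit [0.5424 0.0457 0.0313] plane [ 0.013 -0.061  0.071]
(array([ 0.4601, -0.1454,  0.0279]), 175)
t 8.4 tcp [0.5439 0.0461 0.173 ] tool move mm [-156.7  139.2   73.2] yaw 0.434 F [ 0.8 -0.1 -0.2] open 0.0851 ff 0.0 tilt [-0.003  0.    -1.   ]
```

View pics/m3wrist.png

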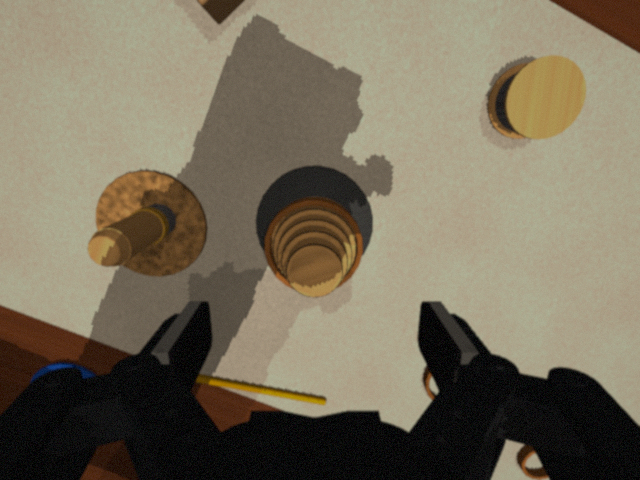

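Call:
apply_moves:
  moves:
    - [1,-30,27,0,0]
    - [1,-32,28,0,0]
    - [1,-32,28,10,0]
    - [1,-32,28,25,0]
    - [1,-31,28,35,0]
    - [1,0,0,12,0]
    - [1,0,0,0,0]
    - [1,0,0,0,0]

```text
clock: 9.2
tcp_pos: [0.4622, -0.1423, 0.095]
ee_rot: [[0.907, 0.421, -0.001], [0.421, -0.907, 0.001], [-0.001, -0.001, -1.0]]
wrist_force: [-0.7, 0.1, 0.1]
opening: 0.0854
finger_force: 0.0
```

```bash
python3 - <<'E'
from h import *
p,d,P,k=shot("wrist","w4"); R=(P[...,2]>.006)&(P[...,2]<.02)
f=ring(P,R,(.4605,-.146),.028); print(f, np.nanmedian(P[R][:,2]))
to(f[0][0],f[0][1],.0155)
E
```

```text
(array([ 0.4602, -0.1462,  0.0276]), 1945) 0.011476149129275678
t 9.2 tcp [ 0.4629 -0.1422  0.0956] tool move mm [-4.1  2.5 80.1] yaw 0.435 F [ 0.5  0.7 -0. ] open 0.0855 ff 0.0 tilt [ 0.  0. -1.]
```

Call:
apply_moves:
  moves:
    - [1,-4,2.5,30,0]
    - [1,0,0,30,0]
    - [1,0,0,20,0]
    - [1,0,0,0,0]
    - [0.7,0,0,0,0]
    - [0.5,0,0,0,0]
    - [0.5,0,0,0,0]
    - [0.5,0,0,0,0]
    - [0.5,0,0,0,0]

```text
clock: 10.15
tcp_pos: [0.4613, -0.147, 0.0176]
ee_rot: [[0.907, 0.421, 0.004], [0.421, -0.907, -0.001], [0.003, 0.002, -1.0]]
wrist_force: [-0.9, 2.0, 7.8]
opening: 0.0563
finger_force: 62.3
```

Call:
apply_moves:
  moves:
    - [0.5,0,0,-10,0]
    - [0.5,0,0,-40,0]
    - [0.5,0,0,-45,0]
    - [0.5,0,0,-45,0]
    - [0.5,31,-27,-20,0]
    - [0.5,31,-28,0,0]
    - [0.5,32,-28,0,0]
    - [0.5,32,-28,0,0]
    - [0.5,30,-27,0,0]
    - [0.5,0,0,0,0]

```text
clock: 11.15
tcp_pos: [0.545, 0.0479, 0.1769]
ee_rot: [[0.905, 0.425, 0.004], [0.425, -0.905, 0.001], [0.004, 0.001, -1.0]]
wrist_force: [-0.5, -0.4, -0.5]
opening: 0.0563
finger_force: 64.1
```

```bash
python3 - <<'E'
from h import *
p,d,P,k=shot("wrist","m4"); mandrel(P);held(P,p,d)
to(.545,.0455,.105)
p,d,P,k=shot("wrist"); mandrel(P);held(P,p,d)
to(.545,.0455,.105)
E
```

```text
mandrel z 0.062 1473 [0.5447 0.0458 0.0315]
 mandrel z 0.075 264 [0.545  0.0454 0.0241]
 mandrel z 0.088 282 [0.545  0.0454 0.0201]
 mandrel z 0.101 237 [0.545  0.0453 0.0162]
 mandrel z 0.006 3824 [0.541  0.0436 0.0446]
 tip top 654 [0.5428 0.0452 0.1145] [0.0178 0.0228 0.0024]
 held tool bbox [[-0.028, -0.0287, 0.0059], [0.0084, 0.0003, 0.0075], [0.0302, 0.0266, 0.0165]]
t 11.2 tcp [0.5441 0.0461 0.1766] tool move mm [ 0.5  0.9 71.6] yaw 0.438 F [-0.9 -0.5 -0.4] open 0.0565 ff 64.1 tilt [ 0.002 -0.    -1.   ]
 mandrel z 0.062 1507 [0.5446 0.0458 0.0315]
 mandrel z 0.075 283 [0.5451 0.0454 0.024 ]
 mandrel z 0.088 285 [0.5448 0.0453 0.0202]
 mandrel z 0.101 256 [0.545  0.0453 0.0161]
 mandrel z 0.006 3821 [0.5411 0.0437 0.0446]
 tip top 580 [0.5423 0.0447 0.1147] [0.0164 0.0222 0.0025]
 held tool bbox [[-0.0286, -0.0284, 0.006], [0.0079, 0.0008, 0.0076], [0.0295, 0.0269, 0.0166]]
t 11.2 tcp [0.5435 0.0448 0.1763] tool move mm [ 1.6 -0.  71.3] yaw 0.436 F [-0.3  0.  -0.5] open 0.0564 ff 64.1 tilt [ 0.001 -0.001 -1.   ]
```

View pics/m4.png

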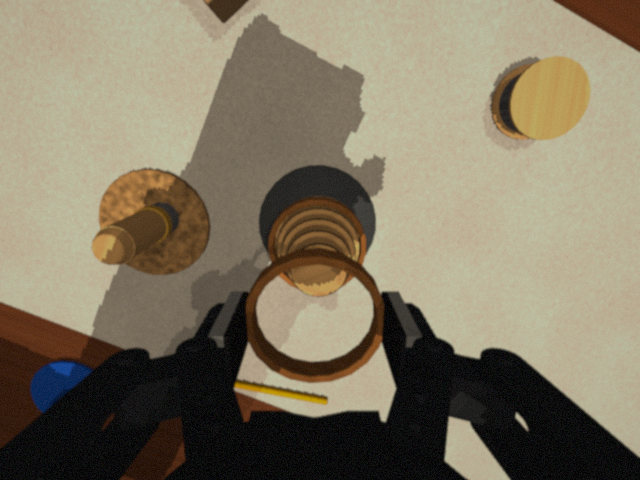

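Call:
apply_moves:
  moves:
    - [0.5,0.5,0.7,20,0]
    - [0.5,0,0,25,0]
    - [0.5,0,0,17,0]
    - [0.5,0,0,8,0]
    - [0.5,0,0,0,0]
    - [0.5,0,0,0,0]

```text
clock: 11.85
tcp_pos: [0.5443, 0.0428, 0.1061]
ee_rot: [[0.908, 0.419, 0.001], [0.419, -0.908, -0.0], [0.001, 0.001, -1.0]]
wrist_force: [0.0, 0.1, 0.1]
opening: 0.0566
finger_force: 64.1
```

```bash
python3 - <<'E'
from h import *
p,d,P,k=shot("wrist","m5"); mandrel(P)
to(.545,.0455,.09)
p,d,P,k=shot("wrist","m5"); mandrel(P)
to(.545,.0455,.09)
E
```

```text
mandrel z 0.062 2653 [0.5448 0.0457 0.0315]
 mandrel z 0.075 288 [0.5451 0.0454 0.0241]
 mandrel z 0.088 2642 [0.5441 0.0427 0.0266]
 mandrel z 0.101 2035 [0.4841 0.0151 0.0819]
 mandrel z 0.006 6424 [0.5411 0.0438 0.0443]
 tip top 2285 [0.54   0.0554 0.1165] [0.0382 0.0445 0.0065]
t 11.9 tcp [0.5446 0.043  0.1064] tool move mm [ 1.4 -2.1 16.4] yaw 0.433 F [-0.4  0.5  0.1] open 0.0565 ff 64.1 tilt [ 0.002 -0.    -1.   ]
 mandrel z 0.062 2620 [0.5448 0.0457 0.0315]
 mandrel z 0.075 255 [0.5454 0.0456 0.0238]
 mandrel z 0.088 2525 [0.5442 0.0427 0.0264]
 mandrel z 0.101 2025 [0.4821 0.0143 0.0841]
 mandrel z 0.006 6384 [0.5412 0.0438 0.0443]
 tip top 2295 [0.5405 0.0552 0.1165] [0.0336 0.0422 0.0065]
t 11.9 tcp [0.5447 0.0432 0.1064] tool move mm [ 1.2 -2.  16.4] yaw 0.433 F [-0.   0.2  0.2] open 0.0565 ff 64.1 tilt [ 0.002 -0.    -1.   ]
```

View pics/m5.png

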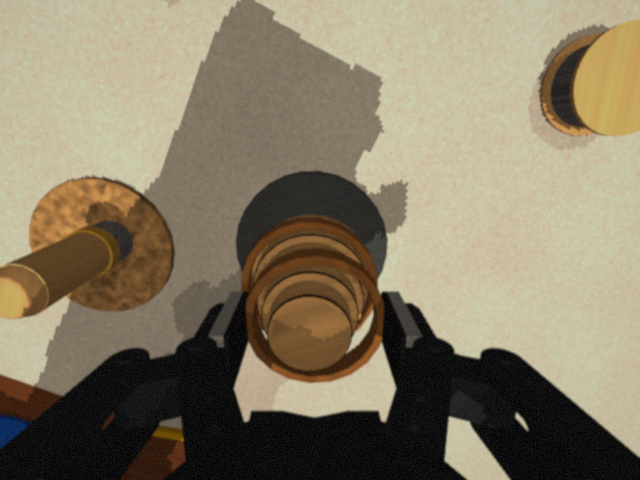

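Call:
apply_moves:
  moves:
    - [0.5,0.8,-2,0,0]
    - [0.5,0,0,3,0]
    - [0.5,0,0,3,0]
    - [0.5,0,0,0,0]

```text
clock: 12.35
tcp_pos: [0.5443, 0.0458, 0.099]
ee_rot: [[0.907, 0.421, 0.001], [0.421, -0.907, 0.0], [0.001, 0.0, -1.0]]
wrist_force: [1.8, 1.0, -0.1]
opening: 0.0569
finger_force: 64.2
```

```bash
python3 - <<'E'
from h import *
p,d,P,k=shot("wrist","m5b"); mandrel(P)
to(.545,.0455,.09)
p,d,P,k=shot("wrist"); held(P,p,d)
to(.545,.0455,.09)
E
```

```text
mandrel z 0.062 2606 [0.5451 0.046  0.0312]
 mandrel z 0.075 364 [0.5458 0.0464 0.0268]
 mandrel z 0.088 4967 [0.5428 0.045  0.0277]
 mandrel z 0.101 2344 [0.4684 0.0104 0.0981]
 mandrel z 0.006 6829 [0.5411 0.0437 0.0443]
 tip top 2657 [0.5435 0.046  0.1166] [0.0414 0.0596 0.0065]
t 12.4 tcp [0.5443 0.0458 0.0991] tool move mm [0.5 0.6 9.1] yaw 0.434 F [ 1.8  0.3 -1.1] open 0.0563 ff 64.1 tilt [ 0.001  0.    -1.   ]
 held tool bbox [[-0.0238, -0.0273, -0.009], [0.0149, 0.0003, 0.0076], [0.0282, 0.0275, 0.0171]]
t 12.4 tcp [0.5443 0.0458 0.0992] tool move mm [0.5 0.6 9.2] yaw 0.434 F [ 2.4  0.2 -1. ] open 0.0568 ff 64.1 tilt [ 0.001  0.    -1.   ]
```

Call:
apply_moves:
  moves:
    - [0.5,0.3,0.3,3,0]
    - [0.5,0,0,3,0]
    - [0.5,0,0,2,0]
    - [0.5,0,0,0,0]

```text
clock: 12.85
tcp_pos: [0.5444, 0.0455, 0.0909]
ee_rot: [[0.907, 0.42, 0.0], [0.42, -0.907, -0.0], [0.0, 0.0, -1.0]]
wrist_force: [3.8, 0.1, -1.6]
opening: 0.0565
finger_force: 64.1
```

Call:
apply_moves:
  moves:
    - [0.5,0.3,0,0.5,0]
    - [0.5,0,0,0,0]
    - [0.75,0,0,0,0]
    - [1,0,0,0,0]
    - [1,0,0,0,0]
    - [1,0,0,-10,0]
    - [1,0,0,-40,0]
    - [1,0,0,-40,0]
    - [1,0,0,0,0]
    - [1,0,0,0,0]

```text
clock: 13.85
tcp_pos: [0.5454, 0.0456, 0.1825]
ee_rot: [[0.907, 0.42, 0.003], [0.42, -0.907, -0.0], [0.003, 0.002, -1.0]]
wrist_force: [-0.1, 0.8, -0.7]
opening: 0.0854
finger_force: 0.0
```

```bash
python3 - <<'E'
from h import *
for n in ["wrist","scene"]:
    p,d,P,k=shot(n,"m6"+n); print(n); onm(P,.034,.071);onm(P,.03,.084)
    mandrel(P)
R=(P[...,2]>.006)&(P[...,2]<.02)
print(ring(P,R,(.411,-.282),.020))
to(.411,-.282,.1)
E
```

```text
wrist
 ring top z pct [0.068  0.0701 0.0712] 963 fit [0.5441 0.0456 0.0322] plane [-0.015 -0.007  0.07 ]
 ring top z pct [0.0798 0.083  0.0842] 1479 fit [0.5428 0.0449 0.027 ] plane [-0.004 -0.003  0.083]
 mandrel z 0.062 1114 [0.544  0.0456 0.0322]
 mandrel z 0.075 1638 [0.5438 0.0451 0.0276]
 mandrel z 0.088 258 [0.5449 0.0453 0.0202]
 mandrel z 0.101 277 [0.545  0.0454 0.0161]
 mandrel z 0.006 3682 [0.541  0.0437 0.0447]
 tip top 848 [0.5454 0.0454 0.1146] [0.0232 0.0229 0.0028]
scene
 ring top z pct [0.0657 0.0694 0.0726] 119 fit [0.5432 0.0471 0.0319] plane [-0.026  0.009  0.07 ]
 ring top z pct [0.0788 0.0824 0.0859] 126 fit [0.5429 0.0462 0.0269] plane [-0.019  0.018  0.082]
 mandrel z 0.062 155 [0.5444 0.0467 0.032 ]
 mandrel z 0.075 189 [0.544  0.0459 0.0272]
 mandrel z 0.088 73 [0.5442 0.0465 0.0199]
 mandrel z 0.101 69 [0.5453 0.0463 0.0152]
 mandrel z 0.006 685 [0.5436 0.0471 0.0418]
 tip top 43 [0.5458 0.0449 0.1153] [0.0241 0.0208 0.0043]
(array([ 0.4108, -0.2817,  0.0197]), 133)
t 13.9 tcp [0.5439 0.0457 0.1801] tool move mm [-258.2  241.5   80.3] yaw 0.434 F [ 0.1 -0.2 -0.7] open 0.0859 ff 0.0 tilt [-0.001 -0.    -1.   ]
```

View pics/m6wrist.png

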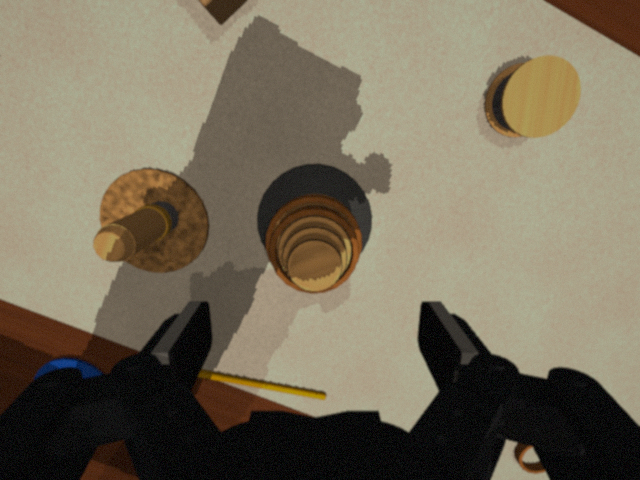

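Call:
apply_moves:
  moves:
    - [1,-28,26,0,0]
    - [1,-33,31,0,0]
    - [1,-33,31,0,0]
    - [1,-33,31,0,0]
    - [1,-33,31,0,0]
    - [1,-33,31,15,0]
    - [1,-33,31,30,0]
    - [1,-32,30,30,0]
    - [1,0,0,5,0]
    - [1,0,0,0,0]

```text
clock: 14.95
tcp_pos: [0.4124, -0.2758, 0.1025]
ee_rot: [[0.908, 0.418, -0.004], [0.418, -0.908, 0.004], [-0.002, -0.005, -1.0]]
wrist_force: [-1.0, -0.5, 0.1]
opening: 0.0856
finger_force: 0.0
```

```bash
python3 - <<'E'
from h import *
for i in range(2):
    p,d,P,k=shot("wrist","w5"); R=(P[...,2]>.006)&(P[...,2]<.02)
    f=ring(P,R,(.411,-.282),.020); print(f, np.nanmedian(P[R][:,2]))
    to(f[0][0],f[0][1],.0185)
E
```

```text
(array([ 0.4107, -0.2828,  0.0197]), 1277) 0.00731672350321233
t 15.0 tcp [ 0.4134 -0.2756  0.1037] tool move mm [-5.4  5.7 85.2] yaw 0.433 F [ 0.3 -0.4 -0.2] open 0.0853 ff 0.0 tilt [-0.002  0.003 -1.   ]
(array([ 0.4107, -0.2828,  0.0197]), 1265) 0.007277301588588747
t 15.1 tcp [ 0.4143 -0.2756  0.1046] tool move mm [-6.3  5.2 86.1] yaw 0.434 F [-0.  -0.  -0.1] open 0.0856 ff 0.0 tilt [-0.001  0.001 -1.   ]
```

Call:
apply_moves:
  moves:
    - [0.75,-6,5.5,30,0]
    - [0.75,0,0,30,0]
    - [0.75,0,0,15,0]
    - [0.75,0,0,9,0]
    - [0.75,0,0,0,0]
    - [0.6,0,0,0,0]
    - [0.3,0,0,0,0]
    - [0.3,0,0,0,0]
    - [0.3,0,0,0,0]
    - [0.3,0,0,0,0]

```text
clock: 16.05
tcp_pos: [0.4124, -0.2845, 0.0227]
ee_rot: [[0.907, 0.421, 0.003], [0.421, -0.907, -0.001], [0.002, 0.002, -1.0]]
wrist_force: [-0.5, 1.9, 5.9]
opening: 0.0405
finger_force: 59.8
```

Call:
apply_moves:
  moves:
    - [0.3,0,0,-10,0]
    - [0.3,0,0,-40,0]
    - [0.3,0,0,-45,0]
    - [0.3,20,-20,-45,0]
    - [0.3,33,-31,-20,0]
    - [0.3,33,-31,0,0]
    - [0.3,33,-31,0,0]
    - [0.3,33,-31,0,0]
    - [0.3,33,-31,0,0]
    - [0.3,33,-31,0,0]

```text
clock: 17.05
tcp_pos: [0.5227, -0.0055, 0.1798]
ee_rot: [[0.907, 0.42, 0.002], [0.42, -0.907, -0.001], [0.002, 0.002, -1.0]]
wrist_force: [-0.1, -1.0, -0.9]
opening: 0.0404
finger_force: 60.7
```

Call:
apply_moves:
  moves:
    - [0.3,20,-19,0,0]
    - [0.3,18,-17,0,0]
    - [0.3,0,0,0,0]
    - [0.3,0,0,0,0]

```text
clock: 17.45
tcp_pos: [0.5413, 0.0418, 0.179]
ee_rot: [[0.907, 0.422, 0.001], [0.422, -0.907, -0.001], [0.0, 0.001, -1.0]]
wrist_force: [-0.2, -0.7, 0.0]
opening: 0.0405
finger_force: 60.7
```

```bash
python3 - <<'E'
from h import *
p,d,P,k=shot("wrist","m7"); mandrel(P);held(P,p,d)
to(.545,.0455,.105)
p,d,P,k=shot("wrist"); mandrel(P);held(P,p,d)
to(.545,.0455,.105)
E
```

```text
mandrel z 0.062 1139 [0.5438 0.0455 0.0322]
 mandrel z 0.075 1544 [0.5438 0.0451 0.0276]
 mandrel z 0.088 265 [0.5451 0.0454 0.02  ]
 mandrel z 0.101 264 [0.5449 0.0453 0.0162]
 mandrel z 0.006 3732 [0.541  0.0439 0.0448]
 tip top 550 [0.5476 0.046  0.1146] [0.0229 0.0236 0.0029]
 held tool bbox [[-0.0214, -0.0202, 0.0111], [0.0021, -0.0002, 0.0128], [0.0208, 0.0193, 0.0219]]
t 17.5 tcp [0.5412 0.0411 0.1789] tool move mm [ 5.3 -2.4 73.9] yaw 0.434 F [ 0.2  0.4 -0.7] open 0.0403 ff 60.7 tilt [ 0.001 -0.001 -1.   ]
 mandrel z 0.062 1147 [0.5439 0.0455 0.0322]
 mandrel z 0.075 1553 [0.5438 0.0451 0.0275]
 mandrel z 0.088 263 [0.545  0.0454 0.0201]
 mandrel z 0.101 265 [0.5449 0.0453 0.0163]
 mandrel z 0.006 3764 [0.5409 0.0438 0.0448]
 tip top 562 [0.5477 0.0459 0.1146] [0.0232 0.0237 0.0029]
 held tool bbox [[-0.0216, -0.02, 0.0112], [0.0019, -0.0005, 0.0128], [0.0206, 0.0195, 0.0218]]
t 17.6 tcp [0.541  0.0407 0.1787] tool move mm [ 5.6 -2.7 73.7] yaw 0.433 F [ 0.4 -1.   0.3] open 0.0402 ff 60.7 tilt [ 0.    -0.001 -1.   ]
```

View pics/m7.png

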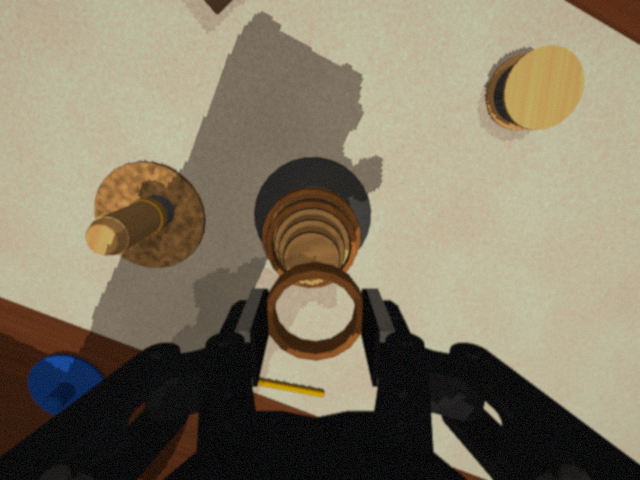

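Call:
apply_moves:
  moves:
    - [0.3,5.5,-2,10,0]
    - [0.3,0,0,15,0]
    - [0.3,0,0,8,0]
    - [0.3,0,0,0,0]
    - [0.3,0,0,0,0]

```text
clock: 18.05
tcp_pos: [0.5453, 0.0453, 0.145]
ee_rot: [[0.908, 0.42, -0.001], [0.42, -0.908, -0.0], [-0.001, -0.0, -1.0]]
wrist_force: [-0.1, -0.0, -0.4]
opening: 0.0401
finger_force: 60.7
```

```bash
cat >> h.py <<'E'
def cmp(P,tcp,R,ztop=(.1125,.1165)):
    T=(P-tcp)@R; zt=tcp[2]
    W=P[...,2]; r=np.hypot(P[...,0]-.545,P[...,1]-.0455)
    for nm,m in [("step2",(W>.0875)&(W<.0975)&(r<.026)),("step1",(W>.1)&(W<.111)&(r<.022))]:
        Q=T[m]
        if len(Q)>50:
            s=least_squares(lambda v:np.hypot(Q[:,0]-v[0],Q[:,1]-v[1])-v[2],[0,0,.02],loss="soft_l1",f_scale=.002).x; print(" ",nm,len(Q),np.round(s*1000,1))
    m=(W>ztop[0])&(W<ztop[1])&(r<.018); Q=T[m]; print("  tip tool",len(Q),np.round((np.percentile(Q,1,axis=0)+np.percentile(Q,99,axis=0))*500,1),np.round(np.ptp(Q,axis=0)*1000,1))
    m=(abs(T[...,2]-.0113)<.003)&(abs(np.hypot(T[...,0],T[...,1])-.02)<.006); Q=T[m]
    s=least_squares(lambda v:np.hypot(Q[:,0]-v[0],Q[:,1]-v[1])-v[2],[0,0,.02],loss="soft_l1",f_scale=.002).x; print("  ring tool",len(Q),np.round(s*1000,1))
E
python3 - <<'E'
from h import *
for i in range(2):
    s=monitor.read_state(); p,d,P,k=shot("wrist","m8"); cmp(P,s["tcp_pos"],s["ee_rot"])
    to(.545,.0455,.105)
E
```

```text
step2 538 [-0.3 -0.2 20.1]
  step1 539 [ 0.3 -0.3 15.7]
  tip tool 1537 [-1.6 -0.2 31. ] [23.5 30.   3.8]
  ring tool 2604 [-0.7  0.1 19.8]
t 18.1 tcp [0.5456 0.0453 0.1454] tool move mm [-0.5 -0.4 40.4] yaw 0.433 F [1.  0.2 0.3] open 0.0403 ff 60.7 tilt [ 0. -0. -1.]
  step2 525 [-0.5 -0.2 20. ]
  step1 506 [-0.  -0.3 15.7]
  tip tool 1535 [-1.9 -0.4 31.4] [23.2 29.   3.5]
  ring tool 2630 [-0.7  0.1 19.8]
t 18.1 tcp [0.5458 0.0454 0.1456] tool move mm [-0.7 -0.4 40.6] yaw 0.433 F [-0.2 -0.1 -0.1] open 0.0405 ff 60.7 tilt [ 0.001 -0.    -1.   ]
```

View pics/m8.png

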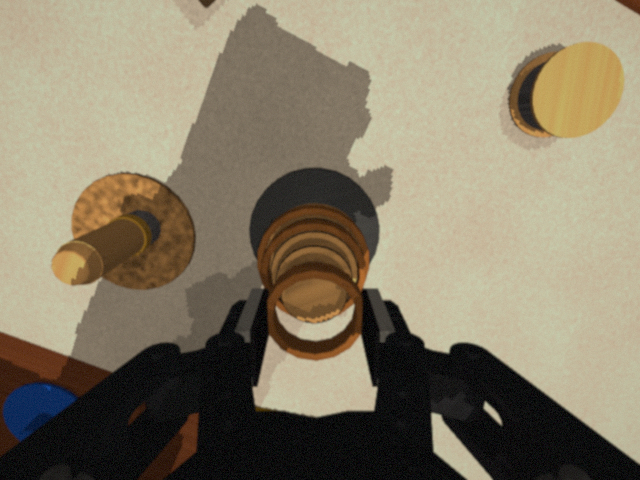

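Call:
apply_moves:
  moves:
    - [0.3,0.4,-0.3,6,0]
    - [0.3,0,0,5,0]
    - [0.3,0,0,4,0]
    - [0.3,0,0,4,0]
    - [0.3,0,0,3,0]
    - [0.3,0,0,0,0]

```text
clock: 18.75
tcp_pos: [0.5453, 0.0461, 0.1225]
ee_rot: [[0.907, 0.42, -0.001], [0.42, -0.907, -0.0], [-0.001, -0.0, -1.0]]
wrist_force: [0.4, 0.2, -0.3]
opening: 0.04
finger_force: 60.7
```

Call:
apply_moves:
  moves:
    - [0.3,0,0,1,0]
    - [0.3,0,0,0,0]
    - [0.6,0,0,0,0]
    - [0.9,0,0,0,0]
    - [0.9,0,0,0,0]
    - [0.9,0,0,-10,0]
    - [0.9,0,0,-40,0]
    - [0.9,0,0,-20,0]
    - [0.9,0,0,0,0]
    - [0.9,0,0,0,0]

```text
clock: 19.75
tcp_pos: [0.5461, 0.046, 0.193]
ee_rot: [[0.907, 0.42, 0.002], [0.42, -0.907, -0.0], [0.001, 0.001, -1.0]]
wrist_force: [-0.1, 0.1, -0.7]
opening: 0.0771
finger_force: 0.0
```

```bash
python3 - <<'E'
from h import *
for n in ["wrist","scene"]:
    p,d,P,k=shot(n,"m9"+n); print(n); onm(P,.034,.071);onm(P,.03,.084);onm(P,.022,.110)
# lid
p,d,P,k=shot("scene"); Q=P[(P[...,2]>.043)&(P[...,2]<.07)&(np.hypot(P[...,0]-.545,P[...,1]-.357)<.03)]; print("knob",len(Q),np.round(Q.mean(0),4),np.round(Q.max(0),4))
to(.545,.357,.2)
E
```

```text
wrist
 ring top z pct [0.0675 0.07   0.0712] 890 fit [0.5441 0.0456 0.0322] plane [-0.014 -0.007  0.07 ]
 ring top z pct [0.0795 0.083  0.0842] 990 fit [0.5425 0.0447 0.0273] plane [-0.012 -0.006  0.083]
 ring top z pct [0.106  0.1089 0.1102] 1357 fit [0.5446 0.0455 0.0185] plane [-0.006 -0.004  0.109]
scene
 ring top z pct [0.0653 0.0694 0.0728] 122 fit [0.5439 0.0469 0.0317] plane [-0.019  0.014  0.07 ]
 ring top z pct [0.0786 0.0823 0.0852] 121 fit [0.5432 0.0459 0.0268] plane [-0.029  0.026  0.083]
 ring top z pct [0.1048 0.1082 0.1115] 122 fit [0.5445 0.0459 0.0187] plane [-0.018  0.018  0.108]
knob 70 [0.5484 0.3546 0.0544] [0.5557 0.3664 0.0642]
t 19.9 tcp [0.5449 0.0461 0.1911] tool move mm [ 130.8 -282.1   -8.9] yaw 0.434 F [-0.6 -0.3 -0.8] open 0.0769 ff 0.0 tilt [-0.002  0.    -1.   ]
```

Call:
apply_moves:
  moves:
    - [0.7,18,-40,0,0]
    - [0.7,19,-40,0,0]
    - [0.7,19,-41,0,0]
    - [0.7,19,-41,0,0]
    - [0.7,19,-41,0,0]
    - [0.7,19,-41,0,0]
    - [0.7,18,-38,10,0]
    - [0.7,0,0,0,0]
    - [0.7,0,0,0,0]

```text
clock: 20.8
tcp_pos: [0.5476, 0.3515, 0.1802]
ee_rot: [[0.902, 0.432, -0.005], [0.432, -0.902, 0.002], [-0.004, -0.004, -1.0]]
wrist_force: [-0.8, 0.0, 0.3]
opening: 0.0599
finger_force: 0.0
```

```bash
python3 - <<'E'
from h import *
for l in ["bangle2"]:
    for n in ["scene","side"]:
        p,d,P,k=shot(n)
        for r in vision.regions_of(l,n): 
            Q=P[r["region"]]; print(n,round(r["conf"],2),np.round(r["box"]),np.round(np.nanmedian(Q,axis=0),3))
p,d,P,k=shot("wrist","w9")
c=(.545,.357); r=np.hypot(P[...,0]-c[0],P[...,1]-c[1])
for a,b,w,rad in [(.044,.056,.02,.009),(.0585,.064,.02,None),(.0365,.0395,.05,None)]:
    Q=P[(P[...,2]>a)&(P[...,2]<b)&(r<w)]
    if len(Q)<20: print(a,len(Q)); continue
    print(a,len(Q),np.round((np.percentile(Q,1,axis=0)+np.percentile(Q,99,axis=0))/2,4),np.round(np.ptp(Q,axis=0),4))
    if rad: print(np.round(least_squares(lambda v:np.hypot(Q[:,0]-v[0],Q[:,1]-v[1])-v[2],[*c,rad],loss="soft_l1",f_scale=.002).x,4))
to(.545,.357,.06)
E
```

```text
scene 0.65 [336. 272.  30.  16.] [0.571 0.033 0.068]
scene 0.64 [336. 256.  25.  19.] [0.56  0.04  0.107]
scene 0.59 [333. 263.  28.  22.] [0.565 0.03  0.081]
scene 0.53 [336. 274.  45.  59.] [0.562 0.036 0.014]
side 0.68 [298. 257.  31.  14.] [0.537 0.073 0.069]
side 0.47 [301. 241.  18.  14.] [0.538 0.061 0.108]
side 0.25 [308. 326.  51.  39.] [0.475 0.182 0.008]
0.044 92 [0.5495 0.3567 0.05  ] [0.0109 0.0171 0.0118]
[0.5456 0.3565 0.0088]
0.0585 319 [0.5458 0.3567 0.0602] [0.0155 0.0156 0.0038]
0.0365 5976 [0.5461 0.3567 0.0377] [0.077  0.0769 0.003 ]
t 21.1 tcp [0.549  0.3499 0.1825] tool move mm [ -0.6  -7.6 122.5] yaw 0.443 F [-0.4 -0.2  0.7] open 0.0601 ff 0.0 tilt [-0.002  0.004 -1.   ]
```

Call:
apply_moves:
  moves:
    - [0.6,0.2,-6.8,20,0]
    - [0.6,0,0,40,0]
    - [0.6,0,0,40,0]
    - [0.6,0,0,15,0]
    - [0.6,0,0,5,0]
    - [0.6,0,0,0,0]
    - [0.6,0,0,0,0]

```text
clock: 21.75
tcp_pos: [0.5481, 0.3556, 0.0639]
ee_rot: [[0.901, 0.435, -0.001], [0.435, -0.901, 0.008], [0.003, -0.007, -1.0]]
wrist_force: [0.2, 0.8, -0.0]
opening: 0.0511
finger_force: 0.0
```

```bash
python3 - <<'E'
from h import *
p,d,P,k=shot("wrist","w10")
to(.5458,.3567,.062)
p,d,P,k=shot("wrist","w10")
to(.5458,.3567,.062)
E
```

```text
t 21.8 tcp [0.5483 0.3558 0.0642] tool move mm [-1.8 -1.8  2.2] yaw 0.45 F [ 0.3 -0.8  0.1] open 0.0514 ff 0.0 tilt [-0.     0.008 -1.   ]
t 21.9 tcp [0.5482 0.3559 0.0641] tool move mm [-1.8 -1.7  2.1] yaw 0.45 F [-0.2 -1.  -0.7] open 0.0511 ff 0.0 tilt [-0.     0.008 -1.   ]
```

Call:
apply_moves:
  moves:
    - [0.5,-1.8,-1.7,1.5,0]
    - [0.3,0,0,0,0]
    - [0.05,0,0,0,0]
    - [0.05,0,0,0,0]
    - [0.05,0,0,0,0]
    - [0.05,0,0,0,0]
    - [0.05,0,0,0,0]

```text
clock: 22.55
tcp_pos: [0.545, 0.3559, 0.0613]
ee_rot: [[0.9, 0.437, -0.003], [0.437, -0.9, 0.007], [0.001, -0.008, -1.0]]
wrist_force: [-2.0, 0.0, 5.5]
opening: 0.0154
finger_force: 59.0
```

Call:
apply_moves:
  moves:
    - [0.05,0,0,-10,0]
    - [0.05,0,0,-30,0]
    - [0.05,0,0,-20,0]
    - [0.05,16,32,0,0]
    - [0.05,16,32,0,0]
    - [0.05,16,32,0,0]
    - [0.05,0,0,0,0]
    - [0.05,0,0,30,0]
    - [0.05,0,0,30,0]
    - [0.05,0,0,20,0]

```text
clock: 23.55
tcp_pos: [0.6284, 0.2901, 0.0377]
ee_rot: [[0.9, 0.436, -0.006], [0.436, -0.9, 0.006], [-0.003, -0.008, -1.0]]
wrist_force: [0.1, 0.2, -0.6]
opening: 0.0153
finger_force: 58.8
```

Call:
apply_moves:
  moves:
    - [0.05,0,0,0,0]
    - [0.05,0,0,0,0]

```text
clock: 23.75
tcp_pos: [0.6293, 0.2906, 0.0399]
ee_rot: [[0.9, 0.437, -0.005], [0.437, -0.9, 0.007], [-0.001, -0.008, -1.0]]
wrist_force: [-0.0, 0.5, -0.8]
opening: 0.0154
finger_force: 58.8
```

Call:
apply_moves:
  moves:
    - [0.05,0,0,3,0]
    - [0.05,0,0,2,0]
    - [0.05,0,0,1,0]
    - [0.05,0,0,0,0]

```text
clock: 24.15
tcp_pos: [0.63, 0.2905, 0.0344]
ee_rot: [[0.9, 0.437, -0.003], [0.437, -0.9, 0.007], [0.001, -0.008, -1.0]]
wrist_force: [1.1, 0.3, -1.4]
opening: 0.0155
finger_force: 58.8
```

Call:
apply_moves:
  moves:
    - [0.05,0,0,1,0]
    - [0.05,0,0,1,0]
    - [0.05,0,0,1,0]
    - [0.05,0,0,0,0]

```text
clock: 24.55
tcp_pos: [0.6299, 0.2905, 0.0313]
ee_rot: [[0.9, 0.437, -0.003], [0.437, -0.9, 0.007], [0.0, -0.008, -1.0]]
wrist_force: [-1.6, -0.2, 2.0]
opening: 0.0157
finger_force: 59.1
```

Call:
apply_moves:
  moves:
    - [0.2,0,0,0,0]
    - [0.6,0,0,0,0]
    - [0.6,0,0,-15,0]
    - [0.6,0,0,-45,0]
    - [0.6,0,0,-45,0]
    - [0.6,0,0,-45,0]
    - [0.6,-30,9,-15,0]
    - [0.6,-35,11,0,0]
    - [0.6,-37,11,0,0]
    - [0.6,-37,11,0,0]

```text
clock: 25.55
tcp_pos: [0.5229, 0.1901, 0.197]
ee_rot: [[0.9, 0.437, -0.001], [0.437, -0.9, 0.007], [0.002, -0.007, -1.0]]
wrist_force: [-0.5, -0.6, -0.2]
opening: 0.0512
finger_force: 0.0
```

Call:
apply_moves:
  moves:
    - [0.6,-37,11,0,0]
    - [0.6,0,0,0,0]
    - [0.6,0,0,0,0]

```text
clock: 25.85
tcp_pos: [0.4953, 0.1645, 0.197]
ee_rot: [[0.9, 0.436, -0.001], [0.436, -0.9, 0.007], [0.002, -0.007, -1.0]]
wrist_force: [0.9, -0.5, 0.2]
opening: 0.0513
finger_force: 0.0
```

```bash
cat >> h.py <<'E'
def cyl(P,c,a,b,w,rad):
    Q=P[(P[...,2]>a)&(P[...,2]<b)&(np.hypot(P[...,0]-c[0],P[...,1]-c[1])<w)]
    if len(Q)<20: print(a,len(Q)); return
    v=least_squares(lambda v:np.hypot(Q[:,0]-v[0],Q[:,1]-v[1])-rad,c,loss="soft_l1",f_scale=.002).x
    print("cyl",a,b,len(Q),np.round(v,4),"bbox",np.round((np.percentile(Q,1,axis=0)+np.percentile(Q,99,axis=0))/2,4),np.round(np.ptp(Q,axis=0),4))
E
python3 - <<'E'
from h import *
p,d,P,k=shot("wrist","w11")
c=(.494,.166)
cyl(P,c,.04,.08,.022,.013); cyl(P,c,.092,.1,.022,.013); cyl(P,c,.012,.026,.022,.014)
Q=P[np.hypot(P[...,0]-c[0],P[...,1]-c[1])<.025]; print("maxz",np.round(np.nanpercentile(Q[:,2],99),4))
cyl(P,(.486,.173),.004,.01,.06,.035)
# lid on table
cyl(P,(.63,.29),.02,.04,.02,.009)
to(.494,.166,.065)
p,d,P,k=shot("scene"); cyl(P,(.63,.29),.013,.04,.02,.009);  cyl(P,(.63,.29),.004,.012,.05,.035)
p,d,P,k=shot("side"); cyl(P,(.63,.29),.013,.04,.02,.009);  cyl(P,(.63,.29),.004,.012,.05,.035)
to(.494,.166,.065)
E
```

```text
cyl 0.04 0.08 376 [0.4953 0.1658] bbox [0.5016 0.1678 0.0598] [0.0146 0.0232 0.0399]
cyl 0.092 0.1 555 [0.4871 0.1733] bbox [0.4959 0.166  0.0935] [0.0194 0.0201 0.0035]
cyl 0.012 0.026 63 [0.4951 0.1658] bbox [0.5035 0.1684 0.0188] [0.0125 0.0234 0.0138]
maxz 0.2751
cyl 0.004 0.01 6173 [0.4852 0.1684] bbox [0.4858 0.1722 0.0062] [0.0934 0.0931 0.0059]
0.02 0
t 25.9 tcp [0.4963 0.165  0.1969] tool move mm [ -2.   -1.  131.9] yaw 0.451 F [ 0.3  0.1 -0.4] open 0.0511 ff 0.0 tilt [-0.     0.008 -1.   ]
cyl 0.013 0.04 78 [0.6302 0.2924] bbox [0.6322 0.29   0.0235] [0.0178 0.0156 0.0205]
cyl 0.004 0.012 682 [0.6289 0.2937] bbox [0.6317 0.2912 0.0077] [0.0777 0.0786 0.0079]
cyl 0.013 0.04 123 [0.6288 0.2899] bbox [0.6268 0.2917 0.0237] [0.0168 0.017  0.0215]
cyl 0.004 0.012 1066 [0.6292 0.2892] bbox [0.6273 0.291  0.008 ] [0.078  0.0912 0.0078]
t 26.0 tcp [0.4966 0.1654 0.1963] tool move mm [ -2.3  -0.7 131.3] yaw 0.452 F [ 0.5  0.2 -1.1] open 0.0513 ff 0.0 tilt [-0.001  0.007 -1.   ]
```

Call:
apply_moves:
  moves:
    - [0.6,-0.3,-1,30,0]
    - [0.6,0,0,45,0]
    - [0.6,0,0,40,0]
    - [0.6,0,0,16,0]
    - [0.6,0,0,0,0]
    - [0.4,0,0,0,0]
    - [0.2,0,0,0,0]
    - [0.2,0,0,0,0]
    - [0.2,0,0,0,0]

```text
clock: 26.9
tcp_pos: [0.4953, 0.1668, 0.0659]
ee_rot: [[0.9, 0.437, -0.001], [0.437, -0.9, 0.008], [0.003, -0.007, -1.0]]
wrist_force: [0.2, 0.7, 2.7]
opening: 0.0244
finger_force: 58.8
```

Call:
apply_moves:
  moves:
    - [0.2,0,0,-10,0]
    - [0.2,0,0,-40,0]
    - [0.2,0,0,-40,0]
    - [0.2,20,-24,-10,0]
    - [0.2,27,-31,0,0]
    - [0.2,27,-31,0,0]
    - [0.2,27,-31,0,0]
    - [0.2,27,-31,0,0]
    - [0.2,0,0,0,0]
    - [0.2,0,0,0,0]

```text
clock: 27.9
tcp_pos: [0.5445, 0.3554, 0.1658]
ee_rot: [[0.899, 0.438, -0.004], [0.438, -0.899, 0.006], [-0.001, -0.007, -1.0]]
wrist_force: [-0.8, -0.6, -0.5]
opening: 0.0241
finger_force: 59.1
```

```bash
python3 - <<'E'
from h import *
p,d,P,k=shot("wrist","w12"); to(.5458,.3567,.0665)
m=(abs(P[...,2]-.034)<.003)&(np.hypot(P[...,0]-.5458,P[...,1]-.3567)<.045); Q=P[m]; print(len(Q))
if len(Q)>50: print(ring(P,abs(P[...,2]-.034)<.003,(.5458,.3567),.035,.006))
E
```

```text
t 27.9 tcp [0.5444 0.3545 0.1658] tool move mm [ 2.3 -0.7 99.3] yaw 0.452 F [ 0.2 -0.3 -0.2] open 0.0247 ff 59.1 tilt [-0.004  0.006 -1.   ]
1152
(array([0.5464, 0.356 , 0.0348]), 1152)
```

Call:
apply_moves:
  moves:
    - [0.2,2,-0.8,30,0]
    - [0.2,0,0,30,0]
    - [0.2,0,0,25,0]
    - [0.2,0,0,12,0]
    - [0.2,0,0,0,0]
    - [0.2,0,0,0,0]
    - [0.2,0,0,0,0]

```text
clock: 28.65
tcp_pos: [0.5474, 0.357, 0.0707]
ee_rot: [[0.9, 0.437, -0.001], [0.437, -0.9, 0.009], [0.003, -0.008, -1.0]]
wrist_force: [0.4, 0.5, -0.3]
opening: 0.0248
finger_force: 59.1
```

Call:
apply_moves:
  moves:
    - [0.2,-1,0,2,0]
    - [0.2,0,0,1.5,0]
    - [0.2,0,0,0,0]
    - [0.2,0,0,0,0]
    - [0.2,0,0,0,0]
    - [0.2,0,0,0,0]

```text
clock: 29.25
tcp_pos: [0.5453, 0.3564, 0.0652]
ee_rot: [[0.899, 0.437, -0.004], [0.437, -0.899, 0.007], [-0.0, -0.008, -1.0]]
wrist_force: [0.7, 0.3, -0.9]
opening: 0.0249
finger_force: 59.1
```

Call:
apply_moves:
  moves:
    - [0.2,0,0,-30,0]
    - [0.2,0,0,-45,0]
    - [0.2,0,0,-45,0]
    - [0.2,-6,30,-15,0]
    - [0.2,-8,40,0,0]
    - [0.2,-8,40,0,0]
    - [0.2,-8,40,0,0]
    - [0.2,-8,40,0,0]
    - [0.2,-8,40,0,0]
    - [0.2,-8,40,0,0]

```text
clock: 30.25
tcp_pos: [0.6155, 0.0874, 0.1982]
ee_rot: [[0.899, 0.437, -0.003], [0.437, -0.899, 0.007], [0.0, -0.008, -1.0]]
wrist_force: [0.3, -0.6, -0.5]
opening: 0.0243
finger_force: 59.0
```

Call:
apply_moves:
  moves:
    - [0.2,-2,10,0,0]
    - [0.2,0,0,0,0]
    - [0.2,0,0,0,0]

```text
clock: 30.55
tcp_pos: [0.6175, 0.0797, 0.1979]
ee_rot: [[0.899, 0.437, -0.004], [0.437, -0.899, 0.008], [-0.0, -0.009, -1.0]]
wrist_force: [0.8, 0.2, -0.9]
opening: 0.0248
finger_force: 59.1
```

```bash
cat >> h.py <<'E'
def rel():
    "TCP in frame of mandrel along tool axes (mm)"
    s=monitor.read_state(); R=s["ee_rot"]; d=s["tcp_pos"]-np.array([.545,.0455,0])
    print("t",round(float(s["clock"]),2),"rel tool xy",np.round((R.T@d)[:2]*1000,1),"horizontal",np.round([R[:2,0]@d[:2]*1e3,R[:2,1]@d[:2]*1e3],1),"z",np.round(s["tcp_pos"][2],4),"F tool",np.round(R.T@s["wrist_force"],1))
E
python3 - <<'E'
from h import *
rel(); p,d,P,k=shot("side","s2"); rel()
c=monitor.read_state()["tcp_pos"]; print(c); cyl(P,c[:2],c[2]-.055,c[2]-.042,.03,.014)
onm(P,.034,.071);onm(P,.03,.084);onm(P,.022,.110)
a=p[200:350,180:400]; cv2.imwrite("pics/s2c.png",cv2.resize(a[:,:,::-1],(800,545),interpolation=cv2.INTER_CUBIC))
E
```

```text
t 30.55 rel tool xy [80.1 -0.8] horizontal [80.1  0.9] z 0.1979 F tool [0.8 0.2 0.9]
t 30.6 rel tool xy [80.3 -1.3] horizontal [80.3  0.4] z 0.1979 F tool [-0.1 -0.3  1.5]
[0.61737647 0.0802777  0.19791024]
cyl 0.14291024374982694 0.15591024374982693 76 [0.6142 0.0787] bbox [0.6121 0.085  0.1495] [0.0246 0.0205 0.0129]
 ring top z pct [0.0657 0.0711 0.0754] 131 fit [0.5413 0.0458 0.0319] plane [-0.013 -0.052  0.072]
 ring top z pct [0.0785 0.0838 0.0872] 114 fit [0.5413 0.045  0.0275] plane [-0.037 -0.016  0.083]
 ring top z pct [0.1044 0.1098 0.1126] 115 fit [0.5425 0.0454 0.0191] plane [-0.002 -0.074  0.11 ]
```

View pics/s2c.png

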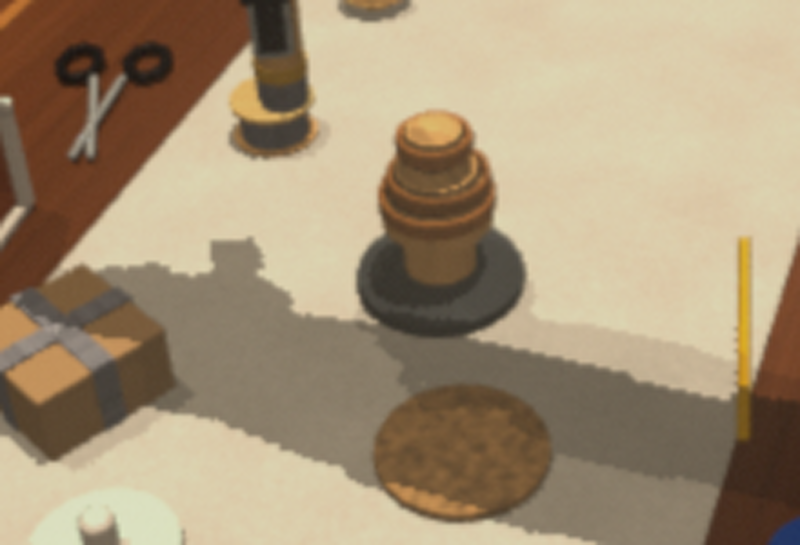

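Call:
apply_moves:
  moves:
    - [0.2,0,0,30,0]
    - [0.2,0,0,14,0]
    - [0.2,-20,0,0,0]
    - [0.2,-15,0,0,0]
    - [0.2,-4,0,0,0]
    - [0.2,0,0,0,0]
    - [0.2,0,0,0,0]

```text
clock: 31.3
tcp_pos: [0.5833, 0.0633, 0.1544]
ee_rot: [[0.899, 0.438, -0.002], [0.438, -0.899, 0.007], [0.001, -0.008, -1.0]]
wrist_force: [-0.2, -0.4, -0.4]
opening: 0.0253
finger_force: 59.1
```

```bash
python3 - <<'E'
from h import *
rel()
E
```

```text
t 31.3 rel tool xy [42.4 -0.4] horizontal [42.2  0.8] z 0.1544 F tool [-0.4  0.3  0.4]
```

Call:
apply_moves:
  moves:
    - [0.2,-2,0,0,0]
    - [0.2,-1.5,0,0,0]
    - [0.2,-1,0,0,0]
    - [0.2,-1,0,0,0]
    - [0.2,-1,0,0,0]
    - [0.2,0,0,0,0]

```text
clock: 31.9
tcp_pos: [0.5771, 0.0596, 0.154]
ee_rot: [[0.899, 0.437, -0.003], [0.437, -0.899, 0.008], [0.001, -0.008, -1.0]]
wrist_force: [1.2, 1.6, -1.5]
opening: 0.0245
finger_force: 59.1
```

Call:
apply_moves:
  moves:
    - [0.2,-1,0,0,0]
    - [0.2,-0.7,0,0,0]
    - [0.2,0,0,0,0]

```text
clock: 32.2
tcp_pos: [0.5766, 0.0593, 0.1542]
ee_rot: [[0.899, 0.437, -0.001], [0.437, -0.899, 0.009], [0.003, -0.008, -1.0]]
wrist_force: [4.8, 3.0, -3.9]
opening: 0.0249
finger_force: 59.0
```

Call:
apply_moves:
  moves:
    - [0.2,-0.5,0,0,0]
    - [0.2,0,0,0,0]
    - [0.2,0,0,0,0]
    - [0.2,0,0,0,0]
    - [0.2,0,0,0,0]

```text
clock: 32.7
tcp_pos: [0.5764, 0.0593, 0.1543]
ee_rot: [[0.899, 0.438, 0.0], [0.438, -0.899, 0.009], [0.004, -0.008, -1.0]]
wrist_force: [5.4, 3.8, -3.5]
opening: 0.0247
finger_force: 59.0
```

Call:
apply_moves:
  moves:
    - [0.2,5,0,0,0]
    - [0.2,20,0,0,0]
    - [0.2,0,0,12,0]
    - [0.2,0,0,8,0]
    - [0.2,0,0,0,0]
    - [0.2,0,0,0,0]

```text
clock: 33.3
tcp_pos: [0.5959, 0.0694, 0.1332]
ee_rot: [[0.9, 0.437, -0.006], [0.437, -0.9, 0.007], [-0.002, -0.009, -1.0]]
wrist_force: [-0.4, -0.3, -0.0]
opening: 0.0244
finger_force: 59.0
```

```bash
python3 - <<'E'
from h import *
rel()
for n in ["side","scene"]:
    p,d,P,k=shot(n); c=monitor.read_state()["tcp_pos"]; m=(np.hypot(P[...,0]-c[0],P[...,1]-c[1])<.022)&(P[...,2]<.13)&(P[...,2]>.03); Q=P[m]; print(n,len(Q),np.round(np.percentile(Q[:,2],[0,1,5]),4))
    onm(P,.034,.071);onm(P,.03,.084);onm(P,.022,.110); rel()
E
```

```text
t 33.3 rel tool xy [55.9 -0.4] horizontal [56.2  0.8] z 0.1332 F tool [-0.5  0.1  0. ]
side 222 [0.0743 0.0765 0.0785]
 ring top z pct [0.0659 0.0711 0.0764] 136 fit [0.5418 0.0455 0.0321] plane [-0.014 -0.052  0.072]
 ring top z pct [0.0789 0.0837 0.0867] 105 fit [0.5417 0.0453 0.0273] plane [ 0.022 -0.048  0.084]
 ring top z pct [0.1048 0.1097 0.1131] 92 fit [0.5411 0.0447 0.0196] plane [-0.011 -0.037  0.109]
t 33.35 rel tool xy [56.5 -0.1] horizontal [56.7  1. ] z 0.1337 F tool [-0.3  1.   0.9]
scene 217 [0.073  0.0751 0.0773]
 ring top z pct [0.0654 0.069  0.0728] 99 fit [0.5441 0.0468 0.0311] plane [0.009 0.011 0.069]
 ring top z pct [0.0787 0.0818 0.0856] 100 fit [0.5436 0.0453 0.0265] plane [-0.009  0.002  0.082]
 ring top z pct [0.1049 0.1081 0.1119] 77 fit [0.5434 0.0458 0.0187] plane [-0.025  0.007  0.108]
t 33.4 rel tool xy [57.  0.] horizontal [57.   1.1] z 0.1341 F tool [0.2 0.  0.4]
```

Call:
apply_moves:
  moves:
    - [0.2,-8,0,0,0]
    - [0.2,-2,0,0,0]
    - [0.2,-1.5,0,0,0]
    - [0.2,-1,0,0,0]
    - [0.2,-1,0,0,0]
    - [0.2,-0.5,0,0,0]
    - [0.2,0,0,0,0]

```text
clock: 34.1
tcp_pos: [0.5846, 0.0635, 0.134]
ee_rot: [[0.899, 0.437, -0.003], [0.437, -0.899, 0.007], [0.0, -0.008, -1.0]]
wrist_force: [0.4, 0.4, -0.3]
opening: 0.0246
finger_force: 59.0
```

```bash
python3 - <<'E'
from h import *
rel()
E
```

```text
t 34.1 rel tool xy [43.5  0.1] horizontal [43.5  1.1] z 0.134 F tool [ 0.5 -0.2  0.3]
```

Call:
apply_moves:
  moves:
    - [0.2,-1,0,0,0]
    - [0.2,-1,0,0,0]
    - [0.2,-0.7,0,0,0]
    - [0.2,0,0,0,0]

```text
clock: 34.5
tcp_pos: [0.5836, 0.063, 0.1343]
ee_rot: [[0.899, 0.438, -0.0], [0.438, -0.899, 0.009], [0.004, -0.008, -1.0]]
wrist_force: [4.6, 4.3, -3.5]
opening: 0.0246
finger_force: 59.0
```

Call:
apply_moves:
  moves:
    - [0.2,-0.4,0,0,0]
    - [0.2,0,0,0,0]
    - [0.2,0,0,0,0]
    - [0.2,0,0,0,0]
    - [0.2,0,0,0,0]
    - [0.2,5,0,0,0]
    - [0.2,15,0,0,0]
    - [0.2,0,0,8,0]
    - [0.2,0,0,6,0]
    - [0.2,0,0,0,0]

```text
clock: 35.5
tcp_pos: [0.5977, 0.0707, 0.118]
ee_rot: [[0.899, 0.437, -0.008], [0.437, -0.899, 0.007], [-0.004, -0.01, -1.0]]
wrist_force: [0.3, -0.8, -0.7]
opening: 0.0248
finger_force: 59.0
```

```bash
python3 - <<'E'
from h import *
rel()
E
```

```text
t 35.5 rel tool xy [58.  -0.8] horizontal [58.5  0.3] z 0.118 F tool [-0.   0.8  0.7]
```

Call:
apply_moves:
  moves:
    - [0.2,-5,0,-1.5,0]
    - [0.2,-2,0,0,0]
    - [0.2,-1.5,0,0,0]
    - [0.2,-1,0,0,0]
    - [0.2,-1,0,0,0]
    - [0.2,0,0,0,0]

```text
clock: 36.1
tcp_pos: [0.5902, 0.0663, 0.1216]
ee_rot: [[0.899, 0.437, -0.003], [0.437, -0.899, 0.007], [0.0, -0.008, -1.0]]
wrist_force: [-0.0, 0.4, 0.0]
opening: 0.0246
finger_force: 59.0
```

```bash
python3 - <<'E'
from h import *
rel()
E
```

```text
t 36.1 rel tool xy [49.8  0.1] horizontal [49.8  1.1] z 0.1216 F tool [ 0.1 -0.4 -0. ]
```

Call:
apply_moves:
  moves:
    - [0.2,0,0,1.5,0]
    - [0.2,-1,0,0,0]
    - [0.2,-1,0,0,0]
    - [0.2,-1,0,0,0]
    - [0.2,-0.7,0,0,0]
    - [0.2,0,0,0,0]

```text
clock: 36.7
tcp_pos: [0.587, 0.0648, 0.12]
ee_rot: [[0.899, 0.437, -0.003], [0.437, -0.899, 0.007], [0.0, -0.008, -1.0]]
wrist_force: [1.0, 0.3, -0.8]
opening: 0.0249
finger_force: 59.0
```

Call:
apply_moves:
  moves:
    - [0.2,-0.8,0,0,0]
    - [0.2,-0.8,0,0,0]
    - [0.2,-0.4,0,0,0]
    - [0.2,0,0,0,0]

```text
clock: 37.1
tcp_pos: [0.5863, 0.0644, 0.1203]
ee_rot: [[0.899, 0.437, -0.001], [0.437, -0.899, 0.008], [0.003, -0.008, -1.0]]
wrist_force: [4.3, 2.8, -2.7]
opening: 0.0247
finger_force: 59.0
```

Call:
apply_moves:
  moves:
    - [0.2,-0.6,0,0,0]
    - [0.2,0,0,0,0]
    - [0.2,0,0,0,0]
    - [0.2,0,0,0,0]
    - [0.2,0,0,0,0]

```text
clock: 37.6
tcp_pos: [0.5862, 0.0644, 0.1203]
ee_rot: [[0.899, 0.438, -0.0], [0.438, -0.899, 0.009], [0.004, -0.008, -1.0]]
wrist_force: [5.4, 4.0, -2.5]
opening: 0.0249
finger_force: 59.0
```

```bash
python3 - <<'E'
from h import *
rel()
E
```

```text
t 37.6 rel tool xy [45.7  0.1] horizontal [45.3  1.1] z 0.1203 F tool [ 6.6 -1.2  2.5]
```

Call:
apply_moves:
  moves:
    - [0.2,5,0,0,0]
    - [0.2,20,0,0,0]
    - [0.2,0,0,-35,0]
    - [0.2,0,0,-40,0]
    - [0.2,-12,-25,0,0]
    - [0.2,-14,-29,0,0]
    - [0.2,-14,-29,0,0]
    - [0.2,-14,-29,0,0]
    - [0.2,-14,-28,0,0]
    - [0.2,0,0,0,0]

```text
clock: 38.6
tcp_pos: [0.481, 0.1715, 0.196]
ee_rot: [[0.898, 0.44, -0.007], [0.44, -0.898, 0.006], [-0.004, -0.009, -1.0]]
wrist_force: [1.0, -0.7, 0.1]
opening: 0.0244
finger_force: 59.2
```

```bash
python3 - <<'E'
from h import *
p,d,P,k=shot("scene"); to(.487,.171,.069)
onm(P,.034,.071);onm(P,.03,.084);onm(P,.022,.110)
p,d,P,k=shot("side"); to(.487,.171,.069)
c=monitor.read_state()["tcp_pos"]
for a in (-.055,-.025): cyl(P,c[:2],c[2]+a-.003,c[2]+a+.013,.03,.0135)
E
```

```text
t 38.6 tcp [0.4831 0.1708 0.1962] tool move mm [  3.9   2.5 127.2] yaw 0.455 F [ 1.1  0.  -1.3] open 0.0243 ff 59.2 tilt [-0.005  0.006 -1.   ]
 ring top z pct [0.0658 0.0693 0.0723] 116 fit [0.542  0.0464 0.0319] plane [-0.029  0.001  0.07 ]
 ring top z pct [0.0789 0.0823 0.0858] 119 fit [0.5433 0.0457 0.0268] plane [-0.019  0.023  0.083]
 ring top z pct [0.1045 0.1088 0.1114] 113 fit [0.5435 0.0457 0.0184] plane [-0.027  0.041  0.108]
t 38.7 tcp [0.4844 0.1703 0.1963] tool move mm [  2.7   1.4 127.2] yaw 0.454 F [ 1.6 -0.1 -0.2] open 0.025 ff 59.2 tilt [-0.004  0.006 -1.   ]
cyl 0.13825473057581547 0.15425473057581549 101 [0.4794 0.17  ] bbox [0.4777 0.1754 0.1467] [0.0261 0.0195 0.0155]
cyl 0.16825473057581547 0.18425473057581548 61 [0.4794 0.1712] bbox [0.4773 0.1792 0.176 ] [0.0277 0.0276 0.0156]
```

Call:
apply_moves:
  moves:
    - [0.2,2,1,30,0]
    - [0.2,0,0,40,0]
    - [0.2,0,0,30,0]
    - [0.2,0,0,15,0]
    - [0.2,0,0,6,0]
    - [0.2,0,0,0,0]
    - [0.2,0,0,0,0]

```text
clock: 39.4
tcp_pos: [0.4879, 0.1708, 0.0759]
ee_rot: [[0.9, 0.437, -0.002], [0.437, -0.9, 0.007], [0.001, -0.007, -1.0]]
wrist_force: [0.2, -0.5, -0.2]
opening: 0.0251
finger_force: 59.2
```

Call:
apply_moves:
  moves:
    - [0.2,0,0,4,0]
    - [0.2,0,0,3,0]
    - [0.2,0,0,1.5,0]
    - [0.2,0,0,0,0]

```text
clock: 39.8
tcp_pos: [0.4866, 0.1712, 0.0665]
ee_rot: [[0.899, 0.437, -0.004], [0.437, -0.899, 0.007], [-0.0, -0.008, -1.0]]
wrist_force: [-0.3, 0.3, -1.6]
opening: 0.0249
finger_force: 59.2
```

Call:
apply_moves:
  moves:
    - [0.2,0,0,1,0]
    - [0.2,0,0,0.5,0]
    - [0.2,0,0,0,0]

```text
clock: 40.1
tcp_pos: [0.4869, 0.1713, 0.0659]
ee_rot: [[0.899, 0.437, -0.003], [0.437, -0.899, 0.007], [0.001, -0.008, -1.0]]
wrist_force: [-0.7, -0.3, 5.5]
opening: 0.0247
finger_force: 60.1
```

Call:
apply_moves:
  moves:
    - [0.35,0,0,0,0]
    - [0.6,0,0,0,0]
    - [0.6,0,0,0,0]
    - [0.6,0,0,-15,0]
    - [0.6,0,0,-45,0]
    - [0.6,0,0,-45,0]
    - [0.6,0,0,-25,0]
    - [0.6,30,-7,0,0]
    - [0.6,38,-9,0,0]
    - [0.6,38,-9,0,0]

```text
clock: 41.1
tcp_pos: [0.5727, 0.2397, 0.196]
ee_rot: [[0.9, 0.437, -0.002], [0.437, -0.9, 0.007], [0.001, -0.008, -1.0]]
wrist_force: [0.9, -0.9, -0.6]
opening: 0.0516
finger_force: 0.0
```

Call:
apply_moves:
  moves:
    - [0.6,38,-10,0,0]
    - [0.6,37,-10,30,0]
    - [0.6,0,0,15,0]
    - [0.6,0,0,0,0]
    - [0.6,0,0,0,0]

```text
clock: 41.6
tcp_pos: [0.6296, 0.2899, 0.1501]
ee_rot: [[0.899, 0.437, -0.005], [0.437, -0.899, 0.007], [-0.002, -0.008, -1.0]]
wrist_force: [0.2, 0.1, 0.1]
opening: 0.0512
finger_force: 0.0
```

```bash
python3 - <<'E'
from h import *
p,d,P,k=shot("side"); c=(.486,.171)
cyl(P,c,.012,.026,.03,.014);cyl(P,c,.06,.08,.03,.013); print(np.nanmax(P[np.hypot(P[...,0]-c[0],P[...,1]-c[1])<.02][:,2]))
for i in range(2):
    p,d,P,k=shot("wrist")
    cyl(P,(.63,.2905),.016,.027,.02,.009); cyl(P,(.63,.2905),.0285,.034,.02,.009);cyl(P,(.63,.2905),.0065,.0095,.045,.039)
    to(.63,.2905,.0315)
E
```

```text
cyl 0.012 0.026 67 [0.4836 0.1703] bbox [0.4816 0.1779 0.0195] [0.0258 0.0155 0.0133]
cyl 0.06 0.08 112 [0.4834 0.1705] bbox [0.4815 0.1776 0.0698] [0.0228 0.0176 0.0195]
0.0969800537770854
cyl 0.016 0.027 103 [0.6306 0.2908] bbox [0.6312 0.2911 0.0216] [0.0177 0.0174 0.0109]
cyl 0.0285 0.034 312 [0.6246 0.2879] bbox [0.6313 0.291  0.0301] [0.0157 0.0154 0.0035]
cyl 0.0065 0.0095 5840 [0.6237 0.288 ] bbox [0.6312 0.2911 0.0077] [0.077  0.0767 0.003 ]
t 41.7 tcp [0.6305 0.2899 0.1523] tool move mm [-5.000e-01  1.000e-01  1.208e+02] yaw 0.452 F [-0.2 -1.1 -0.2] open 0.0511 ff 0.0 tilt [-0.001  0.008 -1.   ]
cyl 0.016 0.027 97 [0.6307 0.2907] bbox [0.6313 0.2922 0.0216] [0.0172 0.0174 0.0109]
cyl 0.0285 0.034 327 [0.6253 0.2873] bbox [0.6312 0.291  0.0302] [0.0164 0.016  0.0036]
cyl 0.0065 0.0095 5891 [0.6239 0.2877] bbox [0.6314 0.2911 0.0077] [0.0769 0.0768 0.0029]
t 41.8 tcp [0.6306 0.2899 0.1527] tool move mm [-6.000e-01  1.000e-01  1.212e+02] yaw 0.452 F [ 0.4  0.8 -0.7] open 0.051 ff 0.0 tilt [-0.001  0.008 -1.   ]
```

Call:
apply_moves:
  moves:
    - [0.6,0.9,-0.8,40,0]
    - [0.6,0,0,40,0]
    - [0.6,0,0,30,0]
    - [0.6,0,0,9,0]
    - [0.6,0,0,0,0]
    - [0.4,0,0,0,0]
    - [0.05,0,0,0,0]
    - [0.05,0,0,0,0]
    - [0.05,0,0,0,0]
    - [0.05,0,0,0,0]

```text
clock: 42.75
tcp_pos: [0.632, 0.2927, 0.0344]
ee_rot: [[0.899, 0.437, 0.001], [0.437, -0.899, 0.009], [0.005, -0.007, -1.0]]
wrist_force: [-0.9, -0.3, 6.7]
opening: 0.0148
finger_force: 58.5
```

Call:
apply_moves:
  moves:
    - [0.05,0,0,-10,0]
    - [0.05,0,0,-40,0]
    - [0.05,0,0,-30,0]
    - [0.05,-16,-32,0,0]
    - [0.05,-16,-32,0,0]
    - [0.05,-16,-32,0,0]
    - [0.05,0,0,0,0]
    - [0.05,0,0,0,0]
    - [0.05,0,0,0,0]

```text
clock: 43.65
tcp_pos: [0.5464, 0.3563, 0.1128]
ee_rot: [[0.899, 0.437, -0.002], [0.437, -0.899, 0.008], [0.001, -0.008, -1.0]]
wrist_force: [0.1, -1.6, 0.4]
opening: 0.0147
finger_force: 58.8
```

```bash
python3 - <<'E'
from h import *
for i in range(2):
    p,d,P,k=shot("wrist"); to(.546,.3565,.066)
    c=(.546,.3565); z=monitor.read_state()["tcp_pos"][2]-.034+.008
    m=(abs(P[...,2]-z)<.003)&(np.hypot(P[...,0]-c[0],P[...,1]-c[1])<.05); Q=P[m]; print("lid held",len(Q),np.round((np.percentile(Q,1,axis=0)+np.percentile(Q,99,axis=0))/2,4),np.round(np.ptp(Q,axis=0),4))
    A=np.linalg.lstsq(np.c_[Q[:,:2]-c,np.ones(len(Q))],Q[:,2],rcond=None)[0]; print("tilt",np.round(A,4))
    m=(abs(P[...,2]-.034)<.002)&(np.hypot(P[...,0]-c[0],P[...,1]-c[1])<.043); print("pot rim vis",m.sum(), ring(P,abs(P[...,2]-.034)<.002,c,.035,.006) if m.sum()>50 else "")
E
```

```text
t 43.7 tcp [0.5466 0.356  0.1126] tool move mm [-0.4 -0.3 46.6] yaw 0.452 F [-0.   0.5 -0.1] open 0.015 ff 58.8 tilt [-0.003  0.008 -1.   ]
lid held 12112 [0.5469 0.3562 0.0856] [0.0768 0.0777 0.0059]
tilt [-0.0046  0.0018  0.0856]
pot rim vis 757 (array([0.5458, 0.3559, 0.0352]), 757)
t 43.8 tcp [0.5466 0.3559 0.1124] tool move mm [-0.3 -0.5 46.4] yaw 0.452 F [-0.2 -1.4 -1.6] open 0.0151 ff 58.8 tilt [-0.003  0.008 -1.   ]
lid held 12148 [0.5472 0.3559 0.0854] [0.0769 0.0771 0.006 ]
tilt [-0.0049  0.0013  0.0854]
pot rim vis 759 (array([0.5459, 0.3558, 0.0353]), 759)
```

Call:
apply_moves:
  moves:
    - [0.05,-0.8,-0.6,15,0]
    - [0.05,0,0,15,0]
    - [0.05,0,0,8,0]
    - [0.05,0,0,5,0]
    - [0.05,0,0,2,0]
    - [0.05,0,0,0,0]
    - [0.05,0,0,0,0]

```text
clock: 44.45
tcp_pos: [0.545, 0.3569, 0.0678]
ee_rot: [[0.899, 0.438, -0.003], [0.438, -0.899, 0.008], [0.001, -0.009, -1.0]]
wrist_force: [0.5, -0.5, -0.8]
opening: 0.0152
finger_force: 58.8
```

Call:
apply_moves:
  moves:
    - [0.05,0.5,0,1,0]
    - [0.05,0,0,1,0]
    - [0.05,0,0,1,0]
    - [0.05,0,0,0,0]

```text
clock: 44.85
tcp_pos: [0.5451, 0.3572, 0.0646]
ee_rot: [[0.899, 0.438, -0.003], [0.438, -0.899, 0.008], [0.001, -0.009, -1.0]]
wrist_force: [-0.4, 0.6, 1.9]
opening: 0.0151
finger_force: 59.0
```

Contact at the expected height; release and retreat.

Call:
apply_moves:
  moves:
    - [0.05,0,0,0.5,0]
    - [0.2,0,0,0,0]
    - [0.5,0,0,0,0]
    - [0.5,0,0,0,0]
    - [0.5,0,0,-15,0]
    - [0.5,0,0,-40,0]
    - [0.5,0,0,-45,0]
    - [0.5,0,0,-40,0]
    - [0.5,0,0,0,0]
    - [0.5,0,0,0,0]

```text
clock: 45.85
tcp_pos: [0.5463, 0.3562, 0.2048]
ee_rot: [[0.899, 0.438, -0.001], [0.438, -0.899, 0.009], [0.003, -0.008, -1.0]]
wrist_force: [-0.3, 0.3, 0.3]
opening: 0.0427
finger_force: 0.0
```

```bash
python3 - <<'E'
from h import *
p,d,P,k=shot("wrist"); to(.546,.3565,.2)
c=(.546,.3565); m=(abs(P[...,2]-.038)<.004)&(np.hypot(P[...,0]-c[0],P[...,1]-c[1])<.05); Q=P[m]; print("lid",len(Q),np.round((np.percentile(Q,1,axis=0)+np.percentile(Q,99,axis=0))/2,4),np.round(np.ptp(Q,axis=0),4),np.round(np.linalg.lstsq(np.c_[Q[:,:2]-c,np.ones(len(Q))],Q[:,2],rcond=None)[0],4))
for n in ["scene","side"]:
    p,d,P,k=shot(n,"f"+n); print(n); onm(P,.034,.071);onm(P,.03,.084);onm(P,.022,.110); cyl(P,c,.006,.028,.042,.037); cyl(P,c,.0365,.0385,.045,.039); cyl(P,(.485,.171),.012,.026,.03,.014);cyl(P,(.485,.171),.06,.08,.03,.013)
a=cv2.imread("pics/fscene.png")[130:430,130:530]; cv2.imwrite("pics/fsc.png",cv2.resize(a,(800,600),interpolation=cv2.INTER_CUBIC))
E
```

```text
t 45.9 tcp [0.5453 0.3558 0.203 ] tool move mm [ 0.9 -0.3  3. ] yaw 0.454 F [ 0.1 -0.4 -0.6] open 0.0427 ff 0.0 tilt [-0.004  0.007 -1.   ]
lid 5844 [0.5441 0.3566 0.0374] [0.0773 0.0774 0.0078] [0.     0.0005 0.0374]
scene
 ring top z pct [0.0658 0.0691 0.0727] 115 fit [0.5429 0.0462 0.0315] plane [-0.029  0.014  0.07 ]
 ring top z pct [0.0785 0.082  0.0854] 120 fit [0.5429 0.0459 0.027 ] plane [-0.019  0.015  0.082]
 ring top z pct [0.1045 0.1084 0.1119] 114 fit [0.5439 0.0455 0.0187] plane [-0.007  0.028  0.109]
cyl 0.006 0.028 213 [0.545  0.3579] bbox [0.556  0.3479 0.017 ] [0.0626 0.0585 0.0219]
cyl 0.0365 0.0385 233 [0.5366 0.366 ] bbox [0.5438 0.356  0.0375] [0.0761 0.0759 0.002 ]
cyl 0.012 0.026 53 [0.4852 0.172 ] bbox [0.4906 0.1707 0.0189] [0.0215 0.0272 0.0135]
cyl 0.06 0.08 78 [0.4853 0.1721] bbox [0.4919 0.17   0.0698] [0.0175 0.0246 0.0194]
side
 ring top z pct [0.066  0.0708 0.0757] 120 fit [0.5406 0.045  0.0319] plane [-0.025 -0.038  0.071]
 ring top z pct [0.0792 0.0839 0.0866] 115 fit [0.5416 0.0446 0.0274] plane [-0.034 -0.034  0.083]
 ring top z pct [0.1044 0.1096 0.1124] 90 fit [0.5414 0.0444 0.0196] plane [-0.014 -0.037  0.109]
cyl 0.006 0.028 341 [0.5439 0.3546] bbox [0.5363 0.3693 0.0171] [0.0631 0.0509 0.0219]
cyl 0.0365 0.0385 402 [0.5422 0.3536] bbox [0.5403 0.3572 0.0375] [0.0769 0.0777 0.002 ]
cyl 0.012 0.026 73 [0.4837 0.17  ] bbox [0.4814 0.1773 0.0193] [0.0273 0.0171 0.0131]
cyl 0.06 0.08 114 [0.4833 0.1704] bbox [0.4813 0.1778 0.07  ] [0.0238 0.0153 0.0199]
```

View pics/fsc.png

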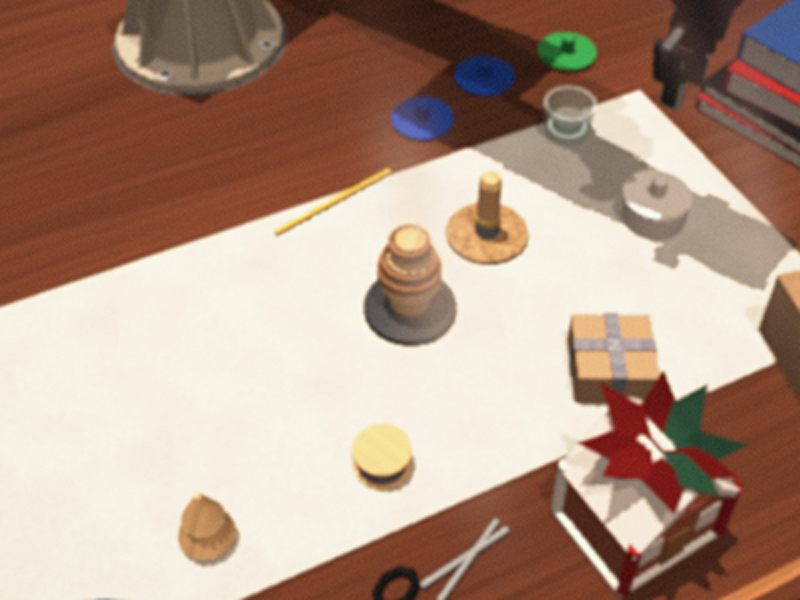

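Call:
apply_moves:
  moves:
    - [0.5,-1.3,-1.3,40,0]
    - [0.5,0,0,45,0]
    - [0.5,0,0,40,0]
    - [0.5,0,0,13,0]
    - [0.5,0,0,0,0]
    - [0.3,0,0,0,0]
    - [0.05,0,0,0,0]
    - [0.05,0,0,0,0]
    - [0.05,0,0,0,0]
    - [0.05,0,0,0,0]

```text
clock: 47.0
tcp_pos: [0.545, 0.3579, 0.0682]
ee_rot: [[0.899, 0.439, 0.0], [0.439, -0.898, 0.01], [0.004, -0.009, -1.0]]
wrist_force: [0.5, -0.5, 6.3]
opening: 0.0146
finger_force: 59.2
```

Call:
apply_moves:
  moves:
    - [0.05,0,0,-2,0]
    - [0.05,0,0,0,0]
    - [0.05,0,0,0,0]

```text
clock: 47.3
tcp_pos: [0.5439, 0.3572, 0.0682]
ee_rot: [[0.899, 0.439, -0.003], [0.439, -0.899, 0.008], [0.001, -0.009, -1.0]]
wrist_force: [1.0, -0.3, 2.6]
opening: 0.0145
finger_force: 59.0
```

```bash
python3 - <<'E'
from h import *
c=(.546,.3565)
for n in ["wrist","scene"]:
    p,d,P,k=shot(n); to(.546,.3565,.064)
    m=(abs(P[...,2]-.039)<.005)&(np.hypot(P[...,0]-c[0],P[...,1]-c[1])<.05); Q=P[m]; print(n,"lid",len(Q),np.round((np.percentile(Q,1,axis=0)+np.percentile(Q,99,axis=0))/2,4),np.round(np.ptp(Q,axis=0),4))
E
```

```text
t 47.4 tcp [0.5439 0.3572 0.0682] tool move mm [1.6 1.6 4.2] yaw 0.454 F [ 1.1 -0.2  3. ] open 0.0146 ff 59.0 tilt [-0.003  0.008 -1.   ]
wrist lid 12058 [0.5445 0.357  0.0377] [0.0767 0.0776 0.01  ]
t 47.4 tcp [0.5439 0.3573 0.0682] tool move mm [1.6 1.6 4.2] yaw 0.454 F [1.1 0.1 4.5] open 0.0148 ff 59.0 tilt [-0.003  0.008 -1.   ]
scene lid 514 [0.5441 0.3565 0.0375] [0.0801 0.0782 0.0087]
```

Call:
apply_moves:
  moves:
    - [0.05,0,0,-2,0]
    - [0.05,1.5,0.9,0,0]
    - [0.05,0,0,0,0]
    - [0.05,0,0,0,0]

```text
clock: 47.8
tcp_pos: [0.5446, 0.3568, 0.0691]
ee_rot: [[0.898, 0.439, -0.005], [0.439, -0.898, 0.008], [-0.001, -0.009, -1.0]]
wrist_force: [0.3, 0.5, -0.7]
opening: 0.0148
finger_force: 58.7
```

```bash
python3 - <<'E'
from h import *
c=(.546,.3565)
for n in ["wrist","scene"]:
    p,d,P,k=shot(n); to(.546,.3565,.064)
    m=(abs(P[...,2]-.040)<.006)&(np.hypot(P[...,0]-c[0],P[...,1]-c[1])<.05); Q=P[m]; print(n,"lid",len(Q),np.round((np.percentile(Q,1,axis=0)+np.percentile(Q,99,axis=0))/2,4),np.round(np.median(Q[:,2]),4))
E
```

```text
t 47.9 tcp [0.5447 0.3569 0.0692] tool move mm [1.  1.  5.2] yaw 0.455 F [ 0.7  0.3 -0.4] open 0.0146 ff 58.7 tilt [-0.005  0.008 -1.   ]
wrist lid 12105 [0.5452 0.3565 0.0392] 0.0382
t 47.9 tcp [0.5448 0.3569 0.0693] tool move mm [0.9 1.  5.3] yaw 0.455 F [ 0.2  0.1 -0.4] open 0.0144 ff 58.7 tilt [-0.005  0.008 -1.   ]
scene lid 530 [0.5443 0.3568 0.0384] 0.038
```

Call:
apply_moves:
  moves:
    - [0.05,0.9,0.5,0,0]
    - [0.05,0,0,1,0]
    - [0.05,0,0,0.7,0]
    - [0.05,0,0,0,0]
    - [0.25,0,0,0,0]
    - [0.5,0,0,0,0]
    - [0.5,0,0,-15,0]
    - [0.5,0,0,-45,0]
    - [0.5,0,0,-45,0]
    - [0.5,0,0,-30,0]

```text
clock: 48.9
tcp_pos: [0.5476, 0.3563, 0.2065]
ee_rot: [[0.898, 0.439, -0.001], [0.439, -0.898, 0.01], [0.004, -0.009, -1.0]]
wrist_force: [0.9, 0.2, 0.5]
opening: 0.0424
finger_force: 0.0
```

Call:
apply_moves:
  moves:
    - [0.5,0,0,0,0]
    - [0.5,0,0,0,0]
    - [0.5,0,0,0,0]

```text
clock: 49.2
tcp_pos: [0.5461, 0.3556, 0.2015]
ee_rot: [[0.898, 0.439, -0.006], [0.439, -0.898, 0.007], [-0.002, -0.009, -1.0]]
wrist_force: [0.3, -0.3, -0.2]
opening: 0.0428
finger_force: 0.0
```

```bash
python3 - <<'E'
from h import *
c=(.546,.3565)
for n in ["wrist","scene","side"]:
    p,d,P,k=shot(n)
    m=(abs(P[...,2]-.038)<.004)&(np.hypot(P[...,0]-c[0],P[...,1]-c[1])<.05); Q=P[m]; print(n,"lid",len(Q),np.round((np.percentile(Q,1,axis=0)+np.percentile(Q,99,axis=0))/2,4),np.round(np.ptp(Q,axis=0),4),np.round(np.linalg.lstsq(np.c_[Q[:,:2]-c,np.ones(len(Q))],Q[:,2],rcond=None)[0],4))
    if n!="wrist": onm(P,.034,.071);onm(P,.03,.084);onm(P,.022,.110)
to(.546,.3565)
E
```

```text
wrist lid 5988 [0.545  0.3564 0.0373] [0.0772 0.0772 0.0078] [ 0.0006 -0.0003  0.0373]
scene lid 568 [0.5452 0.3567 0.0378] [0.0783 0.0773 0.0076] [-0.0008 -0.0056  0.0372]
 ring top z pct [0.0658 0.0695 0.0726] 121 fit [0.5428 0.0468 0.0318] plane [-0.018  0.017  0.07 ]
 ring top z pct [0.0787 0.0826 0.0854] 121 fit [0.5432 0.0454 0.0269] plane [0.008 0.007 0.082]
 ring top z pct [0.1048 0.1084 0.1119] 120 fit [0.5435 0.0453 0.0188] plane [-0.019  0.035  0.108]
side lid 1421 [0.5412 0.3564 0.0388] [0.0781 0.078  0.0076] [ 0.001  -0.0001  0.039 ]
 ring top z pct [0.0659 0.0708 0.076 ] 120 fit [0.541  0.0449 0.0317] plane [-0.05  -0.033  0.071]
 ring top z pct [0.0796 0.0839 0.0869] 108 fit [0.5415 0.0447 0.0273] plane [-0.036 -0.029  0.083]
 ring top z pct [0.1049 0.1095 0.1122] 97 fit [0.5414 0.0446 0.0195] plane [-0.014 -0.054  0.109]
t 49.4 tcp [0.546  0.3555 0.2012] tool move mm [ 0.5 -0.9  0. ] yaw 0.454 F [-0.5  0.1 -0.5] open 0.0426 ff 0.0 tilt [-0.007  0.007 -1.   ]
```

Lid flat and within about 1 mm of its original centre; everything is in place.

```bash
python3 -c "
from plant import job; print(job.sign_off())"
```

```text
the job is handed in; nothing more can be done
None
```

I handed the job in after about 49 s on the robot's clock. The three bangles present (4, 3 and 1; no bangle2 turned up) sit flat on their steps, and after dipping the dauber I pressed each from the top down. The dauber stands upright on its coaster, and the lid lies flat within about 1 mm of where it started.

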